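# Stand a glued block on the narrow drying ledge

## Task

Lift the tapered block out of the gluing cradle and stand it upright on the bare bench; let go and take it again by its two narrow ends, because behind the ledge there is no room for a finger. Then stand it upright on the narrow ledge of the drying rack, its broad side square and close against the board, in the gap between the two blocks already drying there and touching neither, and let go. Do not shift those two blocks.

Things in the scene. Friction and masses are not known exactly. Their poses are not given: they have to be found in the camera images.
- glued_block_mid (a point): Centre, half-way up (31.5 mm above the foot), of the loose wooden block to move: 63 mm tall, 40-75 g, standing on its wide foot. x goes through its thickness, y from narrow end to narrow end, z up. Lowest 23 mm: parallel sides, 27.5 mm thick, 49 mm wide (grip here); above, all sides taper to 18 x 29 mm at the top. Alike when turned half round.
- cradle_floor (a point): Gluing cradle, fixed: centre of the floor the block stands on, 12 mm above the bench. Dark wooden base 80 (x) x 106 mm (y). Two end stops, 46 mm long in x, 58 mm tall, from 27 to 51 mm either way along y, stand close to the block's narrow ends, so it can be gripped here only across its thickness (along x, open on both sides).
- ledge (a point): On top of the ledge, mid-length, in the corner with the board's front face; 85 mm above the bench. x points into the board, y along the ledge, z up. The ledge is only 20 mm deep (x -20 to 0 mm), 155 mm either way along y. A block with its broad side against the board has its centre at x = -14 mm and overhangs the front edge; it tips off if its centre is farther out than about -20 mm.
- rack: The fixed wooden drying rack; origin on the bench under the ledge point, same axes. Upright plywood board, x 0 to 14 mm, 310 mm long, its top 143 mm above the bench (58 mm above the ledge), the ledge on its front. Two feet 18 mm high reach 40 mm in front of the board and 80 mm behind it. In front of it the bench is bare but for the cradle at x 0.42 to 0.5, y -0.3 to 0.2 m.
- left_block_mid (a point): Centre, half-way up, of a like block already standing on the ledge, broad side to the board, on the +y side of the gap, 105 to 125 mm from mid-length. Same size and axes as the glued block. Loose.
- right_block_mid (a point): The same for the block on the -y side of the gap.

How it is judged:
On the way:
1. the glued block stands upright on the bare bench, clear of cradle and rack, and is let go (horizontal distance between glued_block_mid and cradle_floor above 0.07 m and height (world z) of glued_block_mid below 0.036 m and angle between glued_block_mid's own z axis and vertical below 0.1 rad and contact force between the fingers and glued_block below 0.2 N), for 0.2 s.
At the end, for the whole second after the job is handed in: The glued block stands released, upright (0.1 rad) and at rest on the ledge, its broad side within about 5 mm of the board and square to it (0.15 rad), between the two other blocks with centres at least 53 mm apart; those two are within 15 mm of where they stood (x of glued_block_mid in the frame of ledge between -0.0195 and -0.011 m and z of glued_block_mid in the frame of ledge between 0.027 and 0.036 m and y of glued_block_mid in the frame of left_block_mid below -0.053 m and y of glued_block_mid in the frame of right_block_mid above 0.053 m and angle between glued_block_mid's own z axis and vertical below 0.1 rad and angle between the x axis of glued_block_mid and the x axis of ledge, either way round below 0.15 rad and linear speed of glued_block below 0.01 m/s and contact force between the fingers and glued_block below 0.2 N and distance of each of left_block_mid, right_block_mid from where it was at the start of the episode below 0.015 m); the robot touches nothing.
It fails at once if one of the two blocks already drying is shifted by more than 15 mm or knocked over (distance of any of left_block_mid, right_block_mid from where it was at the start of the episode above 0.015 m).
It also fails if it takes over 58 s, if anything falls off the work surface, if the arm or the gripper's body presses on something with over 40 N, if the wrist force passes 120 N, or if a joint passes its speed limit or range.

## Robot

A 6-joint arm with a two-finger parallel gripper is mounted at the origin on a cart in front of the work surface, level with it; the furniture and walls round the work are solid. World frame = base frame: x ahead of the robot, y to its left, z up, the work surface at z = 0. Lengths are in m, angles in rad, forces in N, time in s.
With the tool pointing down it reaches from about 0.325 to 0.875 m from the base axis. Payload 4.4 kg.
Tool frame: the origin (TCP) lies at the very end of the fingers, on their centre line; the grasp point (between the pads) lies manip.pinch_z behind it (manip.pinch_z is the distance from the TCP to the grasp point, in m); z points along the fingers, y is the direction in which the jaws open and shut (so a half turn about z gives the same grasp; the last joint's range is limited). The gripper opens to 85 mm and grips with 20 to 120 N. Pads are 22 mm wide; open, the fingers measure 114 mm over their backs; the gripper's body (76 mm by 85 mm) begins 54 mm behind the grasp point. The pads swing forward as they close: fully open they stand 13 mm farther back than shut.
Start: joints at [1.016, 0.207, 1.542, -0, 1.393, -0.15], TCP at [0.226, 0.529, 0.198] pointing down, gripper open.
Joint ranges: [-2.73, 2.73], [-0.86, 2.22], [0.23, 2.46], [-1.11, 4.25], [0.08, 2.63], [-2.82, 2.82]. Speed limits (rad/s): [2.79, 2.79, 3.14, 3.14, 3.14, 3.14].

## Interface

Orientations are given as a 3x3 rotation matrix whose columns are the frame's x, y, z axes.
In Python, from bench import manip gives the robot as it stands.
- The arm moves only by the tool apply_moves, never from a script. Its argument "targets" is a list of rows, each a list of 7 numbers: the opening, from 0 (shut) to 1 (fully open), then the shift along the world's x, y, z in mm, then the turn, a rotation vector about the world's x, y, z in rad. A call has 1 to 8 rows; each row shifts and turns the commanded pose from where the row before left it; what a row does not reach is not made up. A row lasts 1/12 s, in which the tool goes at most 41.7 mm and 7.16 degrees, less where a joint would pass 70% of its speed; a pose out of reach is approached as far as the arm can. A call is refused whole if a number of a shift passes 41.7 or a number of a turn 0.125, either way. A call with a gripper value outside its range is refused whole. The fingers move at their own pace and stop on an object; the grip force is fixed at half the most. Time passes only in rows, so rows that do not move let the fingers close. It gives the time, the measured TCP pose, the force and the opening at its end, in the units of the state.
- manip.get_state(): the state, without advancing time (a new reading comes with each control period).
- manip.capture(name): name is "scene" or "top" or "wrist"; returns (picture, depth): 480x640x3 uint8, red, green, blue; 480x640 float32, m along the optical axis (not along the pixel's ray), 0 where there is no reading.
- manip.calibration(name): a dict with "fx", "fy", "cx", "cy" (pixels), "R" (3x3) and "t" (3): a world point X has camera coordinates R X + t. Camera axes: x right, y down, z forward; pixel columns grow to the right and rows downward; lengths in m; the calibration is good to about 2 mm. A picture is of the moment at which its call begins: read the wrist's pose just before it. calibration takes no time and is no camera call; for the wrist camera it gives the pose at the moment of the call.
- manip.hand_in(): hands the job in, once; it reports no verdict.
The state is a dict: "time": time; "joint_pos": joint angles; "joint_velocities": joint speeds; "joint_torque": joint torques, N m; "tcp_pos": TCP position; "eef_rot": TCP orientation; "wrist_force": force on the tool from outside, world axes, zero at the start; "ft_torque": the same for the moment, N m; "width": finger opening in m.
Only numpy, scipy, OpenCV 4.12 (cv2) and the standard library are available. Lean on these libraries where they do the work, as an engineer would, in place of code of your own. Each camera call takes 0.05 s, during which the arm holds its last target.

## Working session

There is one attempt and no reset: what is moved stays moved. The work goes in short steps, Python scripts to look and compute and a tool call to move; the robot and the scene stay as the last step left them, time stands still between calls to the robot, and variables do not carry over. Pictures are saved under pics/ and viewed, and the job is handed in when it is done.

Besides the shell and the picture viewer there is one more tool, called after "Request:" as name(argument=value, ...), one argument or row to a line, values as JSON. apply_moves: Moves the arm, as the interface text tells. Its arguments: {"type":"object","properties":{"targets":{"type":"array"}},"required":["targets"]}

```bash
ls; mkdir -p pics; python3 - <<'E'
from bench import manip
import cv2
print(manip.get_state(), manip.pinch_z)
for n in ("scene","top","wrist"):
    c=manip.calibration(n); print(n,c)
    p,d=manip.capture(n); cv2.imwrite(f"pics/{n}0.png",p[:,:,::-1])
    import numpy as np; np.savez(f"{n}0.npz",p=p,d=d,**c)
E
```

```text
pics
{'time': 0.0, 'joint_pos': array([ 1.01550495e+00,  2.07481204e-01,  1.54298120e+00, -1.38731079e-06,
        1.39349992e+00, -1.50522207e-01]), 'joint_velocities': array([ 0.00056519,  0.00012465, -0.00118698, -0.00050286, -0.00164028,
       -0.00015948]), 'joint_torque': array([ 3.51245808e-04, -3.83038580e+01, -2.91591507e+01, -2.03596319e-04,
        1.03602262e-02,  1.57230107e-05]), 'tcp_pos': array([0.22600882, 0.52779705, 0.19717819]), 'eef_rot': array([[-9.19193201e-01,  3.93804904e-01, -1.24810989e-03],
       [ 3.93806722e-01,  9.19191062e-01, -2.01434242e-03],
       [ 3.53993533e-04, -2.34308392e-03, -9.99997192e-01]]), 'wrist_force': array([ 1.16280507,  0.50724534, -0.34746088]), 'ft_torque': array([-0.02433837,  0.02990451,  0.05512068]), 'width': 0.08535311368468367} 0.0187
scene {'fx': 550.7090984386915, 'fy': 550.7090984386915, 'cx': 317.00601464447186, 'cy': 237.38850430242326, 'R': array([[ 0.47258337, -0.88115035, -0.01546014],
       [-0.44188943, -0.22174555, -0.86923107],
       [ 0.76249504,  0.41761582, -0.49416428]]), 't': array([-0.26070325,  0.35954463,  0.48261806])}
top {'fx': 594.3013001919038, 'fy': 594.3013001919038, 'cx': 331.0865935960419, 'cy': 237.79521684891228, 'R': array([[-0.02784386, -0.99919778, -0.02878396],
       [-0.99387851,  0.03075242, -0.10611218],
       [ 0.10691223,  0.02565319, -0.99393747]]), 't': array([0.03815691, 0.57133821, 1.00003855])}
wrist {'fx': 387.1575115434353, 'fy': 387.1575115434353, 'cx': 317.3677506009779, 'cy': 239.2044343333456, 'R': array([[ 0.39396751,  0.91912095, -0.0025073 ],
       [ 0.88512024, -0.37865565,  0.27052182],
       [ 0.24769286, -0.10879607, -0.96271058]]), 't': array([-0.57325428, -0.0350333 ,  0.37924897])}
```

View pics/scene0.png

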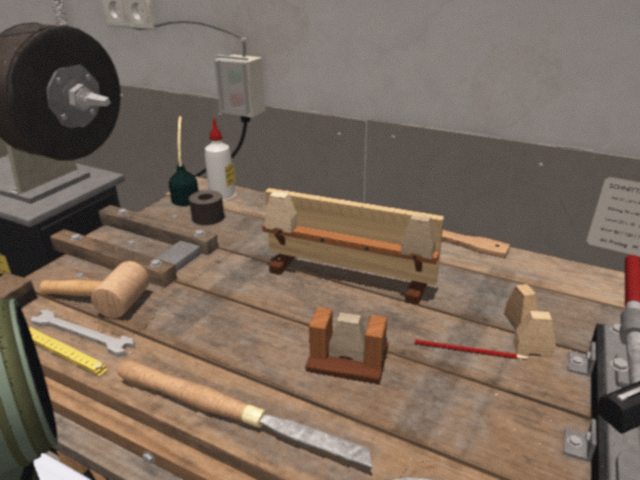

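View pics/top0.png

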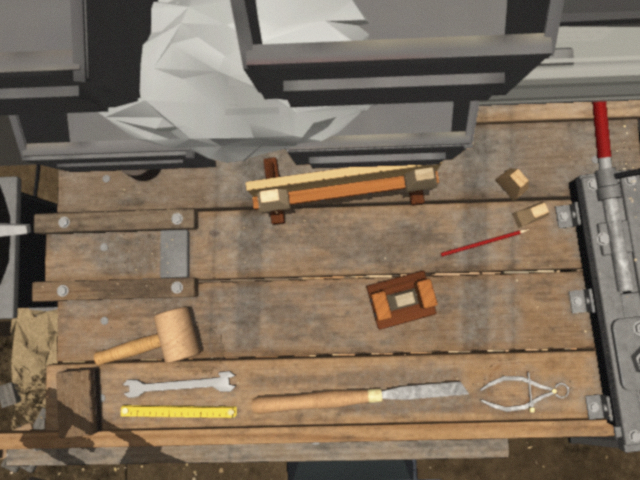

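View pics/wrist0.png

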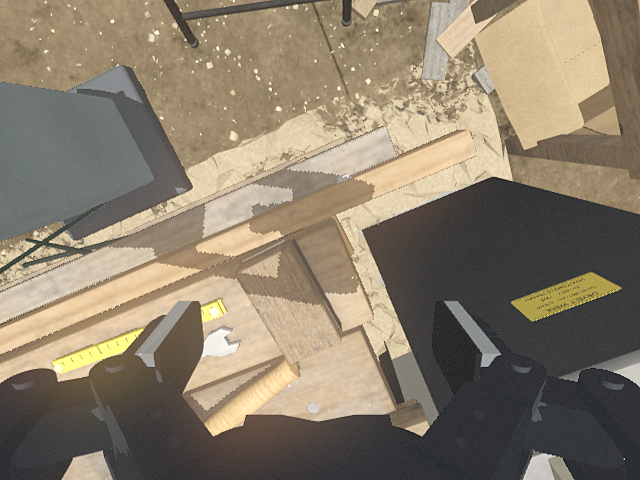

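The scene view shows the cradle with the block at about (347,340), and the rack at (350,240) with one block at each end, near (281,212) and (419,234). The top view shows the block top at about (404,299) and the drying block tops at about (270,197) and (425,174). The wrist camera doesn't see any of these. Next I'll zoom in and measure.

```bash
python3 - <<'E'
import numpy as np, cv2
a=np.load("top0.npz"); p=a['p'][:,:,::-1]
c1=cv2.resize(p[260:340,355:455],None,fx=6,fy=6,interpolation=cv2.INTER_CUBIC)
c2=cv2.resize(p[145:235,235:450],None,fx=3.6,fy=3.6,interpolation=cv2.INTER_CUBIC)
cv2.imwrite("pics/c1.png",c1);cv2.imwrite("pics/c2.png",c2)
R,t=a['R'],a['t'];d=a['d']
def W(u,v):
    z=d[v,u];c=np.array([(u-a['cx'])/a['fx']*z,(v-a['cy'])/a['fy']*z,z]);return R.T@(c-t)
for uv in [(404,299),(380,308),(428,292),(270,197),(424,174),(340,190),(300,181),(500,330),(200,210),(560,250)]: print(uv,W(*uv).round(4))
E
```

```text
(404, 299) [ 0.4631 -0.0963  0.0747]
(380, 308) [ 0.4495 -0.0567  0.0717]
(428, 292) [ 0.4735 -0.1368  0.068 ]
(270, 197) [0.626  0.1112 0.1496]
(424, 174) [ 0.6545 -0.1283  0.1474]
(340, 190) [0.6457 0.003  0.0841]
(300, 181) [0.6509 0.0645 0.1433]
(500, 330) [ 0.4046 -0.2685 -0.0025]
(200, 210) [ 0.6371  0.2635 -0.0231]
(560, 250) [ 0.5413 -0.3802  0.0022]
```

View pics/c1.png

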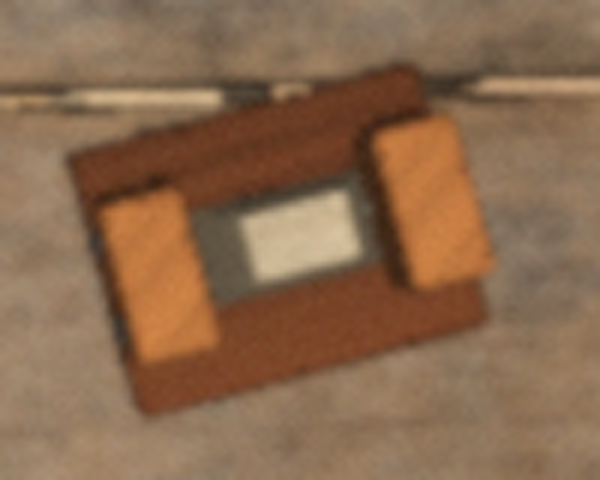

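View pics/c2.png

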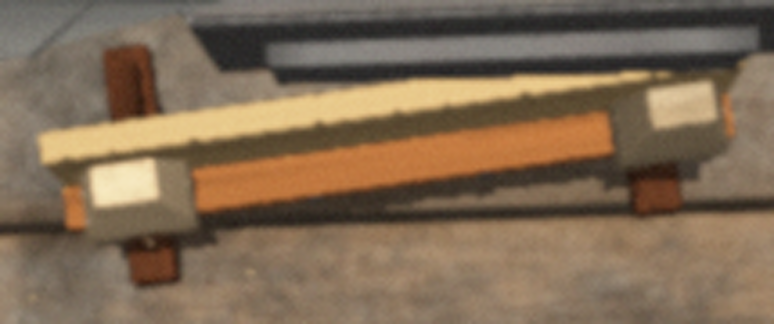

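```bash
cat > h.py <<'E'
import numpy as np, cv2
class Cam:
    def __init__(s,a):
        s.R,s.t=np.array(a['R']),np.array(a['t']);s.fx,s.fy,s.cx,s.cy=[float(a[k]) for k in('fx','fy','cx','cy')]
    def plane(s,u,v,z):
        r=s.R.T@np.array([(u-s.cx)/s.fx,(v-s.cy)/s.fy,1]);o=-s.R.T@s.t
        return o+r*(z-o[2])/r[2]
    def cloud(s,d):
        v,u=np.mgrid[0:480,0:640];c=np.stack([(u-s.cx)/s.fx*d,(v-s.cy)/s.fy*d,d],-1)
        return (c-s.t)@s.R
    def proj(s,X):
        c=s.R@np.array(X)+s.t;return s.fx*c[0]/c[2]+s.cx,s.fy*c[1]/c[2]+s.cy
E
python3 - <<'E'
from h import *
a=np.load("top0.npz");C=Cam(a);p=a['p'];P=C.cloud(a['d'])
hsv=cv2.cvtColor(p,cv2.COLOR_RGB2HSV)
for uv in [(404,299),(380,308),(428,292),(402,318),(270,197),(424,174),(300,181),(340,190),(390,205),(395,185)]: print(uv,hsv[uv[1],uv[0]])
def rect(name,mask,box,z):
    m=np.zeros(mask.shape,np.uint8);x0,y0,x1,y1=box;m[y0:y1,x0:x1]=mask[y0:y1,x0:x1]*255
    cs,_=cv2.findContours(m,cv2.RETR_EXTERNAL,cv2.CHAIN_APPROX_NONE);c=max(cs,key=cv2.contourArea)
    w=np.array([C.plane(u,v,z)[:2] for u,v in c[:,0,:].astype(float)])
    r=cv2.minAreaRect((w*1000).astype(np.float32));M=cv2.moments(c);uc=M['m10']/M['m00'],M['m01']/M['m00']
    print(name,'centre',np.round(r[0],1),'size',np.round(r[1],1),'ang',round(r[2],1),'cen',C.plane(*uc,z).round(4),cv2.contourArea(c))
H,S,V=[hsv[...,i].astype(int) for i in range(3)]
bright=(V>170)&(S<110)
rect('block',bright,(385,285,420,315),.075)
rect('left',bright,(255,185,285,210),.148)
rect('right',bright,(412,165,440,183),.148)
red=(H<14)&(S>120)
rect('cradle base',red|bright,(362,265,445,332),.012)
rect('stopL',red&(V>150),(362,265,395,332),.070)
rect('stopR',red&(V>150),(415,265,445,332),.070)
# heights map around rack
for y in np.arange(-.3,.31,.05):
    row=[]
    for x in np.arange(.5,.86,.04):
        m=(abs(P[...,0]-x)<.006)&(abs(P[...,1]-y)<.006)&(a['d']>0);row.append(round(float(P[...,2][m].max()),2) if m.any() else None)
    print(round(y,2),row)
E
```

```text
(404, 299) [ 18  68 209]
(380, 308) [ 13 171 192]
(428, 292) [ 13 171 191]
(402, 318) [ 11 165 127]
(270, 197) [ 22  61 243]
(424, 174) [ 18  84 201]
(300, 181) [ 19 107 226]
(340, 190) [ 13 170 197]
(390, 205) [ 16 101 101]
(395, 185) [ 13 172 190]
block centre [463.2 -97.5] size [17.2 28.1] ang 13.6 cen [ 0.4632 -0.0978  0.075 ] 157.5
left centre [628.6 112.7] size [18.7 29.5] ang 6.3 cen [0.6286 0.1127 0.148 ] 195.0
right centre [ 655.1 -128.1] size [16.6 27.5] ang 5.3 cen [ 0.6551 -0.1283  0.148 ] 162.0
cradle base centre [463.5 -99.8] size [ 80.1 111.6] ang 13.3 cen [ 0.4629 -0.0992  0.012 ] 2749.5
stopL centre [453.1 -59.1] size [43.2 21.5] ang 13.0 cen [ 0.453  -0.0591  0.07  ] 305.0
stopR centre [ 471.2 -135.4] size [43.6 22.2] ang 12.7 cen [ 0.471  -0.1352  0.07  ] 314.0
-0.3 [0.0, 0.01, 0.01, 0.0, 0.07, 0.0, 0.01, 0.01, None]
-0.25 [0.0, 0.01, 0.01, 0.0, 0.0, 0.0, 0.0, 0.01, None]
-0.2 [0.0, 0.01, 0.0, 0.0, 0.01, 0.0, None, None, None]
-0.15 [0.01, 0.0, 0.77, 0.71, 0.14, None, None, None, None]
-0.1 [0.02, 0.0, 0.82, 0.0, 0.12, None, None, None, None]
-0.05 [0.0, 0.91, 0.0, 0.01, 0.15, None, None, None, None]
-0.0 [0.0, 0.88, 0.0, 0.01, 0.15, 0.0, None, None, None]
0.05 [0.0, 0.92, 0.01, 0.0, 0.15, 0.0, None, None, None]
0.1 [0.0, 0.88, 0.01, 0.15, 0.15, 0.0, 0.0, None, None]
0.15 [0.0, 0.0, 0.0, 0.09, None, 0.01, None, None, None]
0.2 [0.0, 0.0, 0.0, 0.01, 0.01, 0.0, None, None, None]
0.25 [0.01, 0.01, 0.01, 0.01, 0.01, 0.01, None, None, None]
0.3 [0.04, 0.03, 0.02, 0.04, 0.01, 0.0, None, None, None]
```

Request:
apply_moves(
  targets=[
    [1,12,-31,0,0,0,-0.047],
    [1,12,-31,0,0,0,-0.047],
    [1,12,-31,0,0,0,-0.047],
    [1,12,-31,0,0,0,-0.047],
    [1,12,-31,0,0,0,-0.047],
    [1,12,-31,0,0,0,-0.047],
    [1,12,-31,0,0,0,-0.047],
    [1,12,-31,0,0,0,-0.047],
  ],
)

```text
time: 0.82
tcp_pos: [0.3224, 0.2789, 0.1981]
eef_rot: [[-0.709, 0.705, -0.0], [0.705, 0.709, -0.0], [0.0, -0.0, -1.0]]
wrist_force: [0.4, -0.1, -0.8]
width: 0.0854
```

Request:
apply_moves(
  targets=[
    [1,12,-31,0,0,0,-0.047],
    [1,12,-31,0,0,0,-0.047],
    [1,12,-31,0,0,0,-0.047],
    [1,12,-31,0,0,0,-0.047],
    [1,12,-31,0,0,0,-0.047],
    [1,12,-31,0,0,0,-0.047],
    [1,12,-31,0,0,0,-0.047],
    [1,12,-31,0,0,0,-0.047],
  ],
)

```text
time: 1.48
tcp_pos: [0.4185, 0.0309, 0.1983]
eef_rot: [[-0.4, 0.917, 0.0], [0.917, 0.4, 0.0], [0.0, 0.0, -1.0]]
wrist_force: [0.7, 0.8, -0.8]
width: 0.0853
```

Request:
apply_moves(
  targets=[
    [1,12,-31,0,0,0,-0.047],
    [1,12,-31,0,0,0,-0.047],
    [1,11,-33,0,0,0,-0.047],
    [1,8,-34,0,0,0,-0.045],
    [1,0,0,0,0,0,0],
  ],
)

```text
time: 1.9
tcp_pos: [0.4627, -0.102, 0.1984]
eef_rot: [[-0.219, 0.976, 0.001], [0.976, 0.219, -0.003], [-0.003, 0.0, -1.0]]
wrist_force: [0.9, 0.5, 0.6]
width: 0.0854
```

```bash
cat > snap.py <<'E'
import sys
from bench import manip
from h import *
n,tag=sys.argv[1:3]
s=manip.get_state();c=manip.calibration(n);p,d=manip.capture(n)
cv2.imwrite(f"pics/{tag}.png",p[:,:,::-1]);np.savez(f"{tag}.npz",p=p,d=d,**c)
print('t',s['time'],'tcp',s['tcp_pos'].round(4),'y',s['eef_rot'][:,1].round(3),'z',s['eef_rot'][:,2].round(4),'F',s['wrist_force'].round(1),'w',round(s['width'],4),'q',s['joint_pos'].round(2))
E
python3 snap.py wrist w1
```

```text
t 1.9 tcp [ 0.4627 -0.102   0.1984] y [0.976 0.219 0.   ] z [ 9.0e-04 -3.3e-03 -1.0e+00] F [0.9 0.5 0.6] w 0.0854 q [-0.4  -0.01  1.78 -0.    1.37 -0.62]
```

View pics/w1.png

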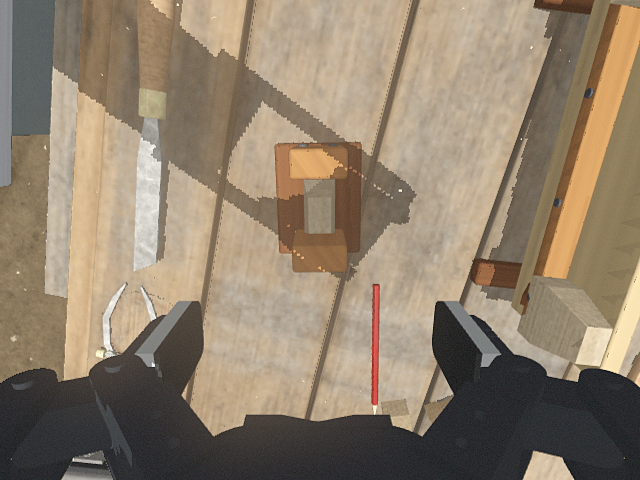

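The wrist view shows the block top at about (319,210) between the two stops, with the right end of the rack and its block at about (565,320). I'll measure from here.

```bash
python3 - <<'E'
from h import *
from bench import manip
s=manip.get_state();print(s['tcp_pos'],s['eef_rot'][:,1],s['time'])
a=np.load("w1.npz");C=Cam(a);p=a['p'];hsv=cv2.cvtColor(p,cv2.COLOR_RGB2HSV)
print('cam',-C.R.T@C.t)
X=C.proj([.4632,-.0978,.075]);print('pred block top',X)
cv2.imwrite("pics/c3.png",cv2.resize(p[130:290,240:400,::-1],None,fx=3.7,fy=3.7,interpolation=cv2.INTER_CUBIC))
for uv in[(319,187),(319,210),(319,165),(319,250),(285,200),(310,210)]:print(uv,hsv[uv[1],uv[0]],(lambda z:(C.R.T@(np.array([(uv[0]-C.cx)/C.fx*z,(uv[1]-C.cy)/C.fy*z,z])-C.t)).round(4))(a['d'][uv[1],uv[0]]))
E
```

```text
[ 0.46177417 -0.09919288  0.19809781] [ 9.75188179e-01  2.21376987e-01 -4.96173931e-04] 1.95
cam [ 0.44739089 -0.03470244  0.37400201]
pred block top (np.float64(319.6845162393946), np.float64(214.29775385222868))
(319, 187) [ 17  66 139] [ 0.4586 -0.0795  0.0561]
(319, 210) [ 19  56 156] [ 0.4619 -0.0945  0.0751]
(319, 165) [ 16 131 220] [ 0.4543 -0.0609  0.0712]
(319, 250) [ 14 132 149] [ 0.4694 -0.1279  0.0713]
(285, 200) [ 12 123 110] [ 0.4315 -0.1048  0.0123]
(310, 210) [ 17  55 157] [ 0.455  -0.0961  0.0752]
```

View pics/c3.png

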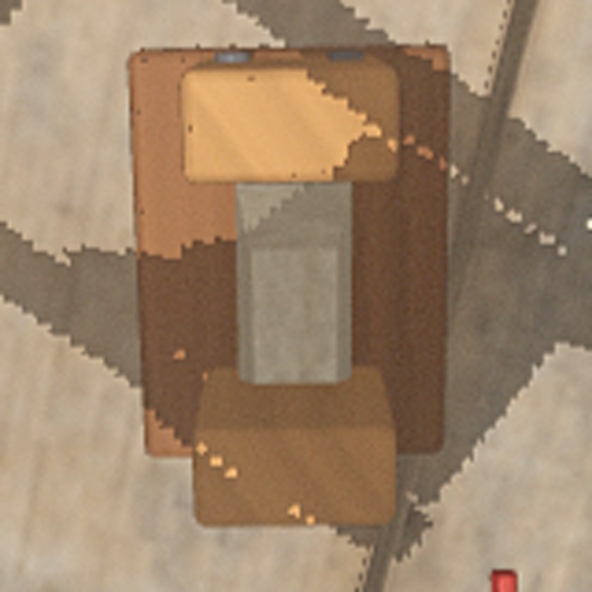

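Top and wrist views agree on the block centre, (0.463, -0.098). Descending.

Request:
apply_moves(
  targets=[
    [1,1.2,0.5,-30,0,0,0.008],
    [1,0,0,-40,0,0,0],
    [1,0,0,-40,0,0,0],
    [1,0,0,-35,0,0,0],
    [1,0,0,-20,0,0,0],
    [1,0,0,-10,0,0,0],
    [1,0,0,-5,0,0,0],
    [1,0,0,0,0,0,0],
  ],
)

```text
time: 2.62
tcp_pos: [0.4624, -0.0953, 0.018]
eef_rot: [[-0.235, 0.972, -0.001], [0.972, 0.235, 0.001], [0.001, -0.001, -1.0]]
wrist_force: [0.4, -0.8, -0.9]
width: 0.0852
```

```bash
python3 snap.py wrist w2; python3 snap.py scene s2
```

```text
t 2.6167 tcp [ 0.4624 -0.0953  0.018 ] y [ 0.972  0.235 -0.001] z [-1.e-03  5.e-04 -1.e+00] F [ 0.4 -0.8 -0.9] w 0.0852 q [-0.39  0.23  1.94  0.    0.97 -0.62]
t 2.6667 tcp [ 0.4635 -0.0958  0.0192] y [0.972 0.235 0.001] z [ 1.2e-03 -4.0e-04 -1.0e+00] F [ 0.7 -0.3 -0.2] w 0.0852 q [-0.39  0.23  1.94  0.    0.98 -0.62]
```

View pics/w2.png

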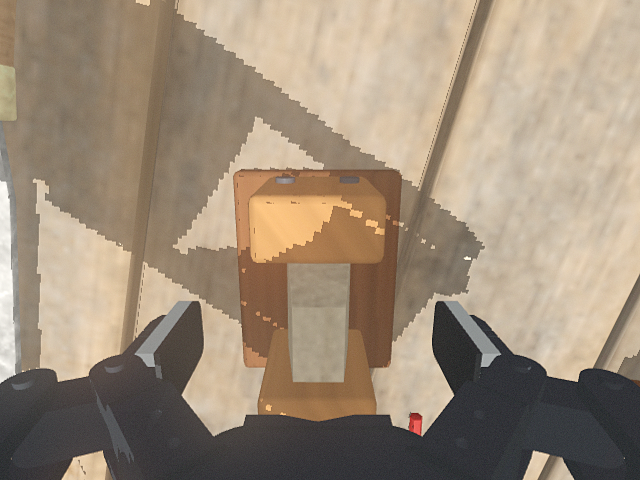

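The block is centred between the open fingers at column 319. I'll go down 2 mm more and close.

Request:
apply_moves(
  targets=[
    [1,0,-2,-2,0,0,0],
    [0,0,0,0,0,0,0],
    [0,0,0,0,0,0,0],
    [0,0,0,0,0,0,0],
    [0,0,0,0,0,0,0],
    [0,0,0,0,0,0,0],
    [0,0,0,0,0,0,0],
    [0,0,0,0,0,0,0],
  ],
)

```text
time: 3.38
tcp_pos: [0.4632, -0.0981, 0.0169]
eef_rot: [[-0.234, 0.972, 0.001], [0.972, 0.234, -0.0], [-0.001, 0.001, -1.0]]
wrist_force: [0.7, 1.2, 3.7]
width: 0.0211
```

```bash
python3 snap.py scene s3
```

```text
t 3.3833 tcp [ 0.4632 -0.0981  0.0169] y [0.972 0.234 0.001] z [ 9.e-04 -3.e-04 -1.e+00] F [0.7 1.2 3.7] w 0.0211 q [-0.39  0.23  1.94  0.    0.97 -0.63]
```

View pics/s3.png

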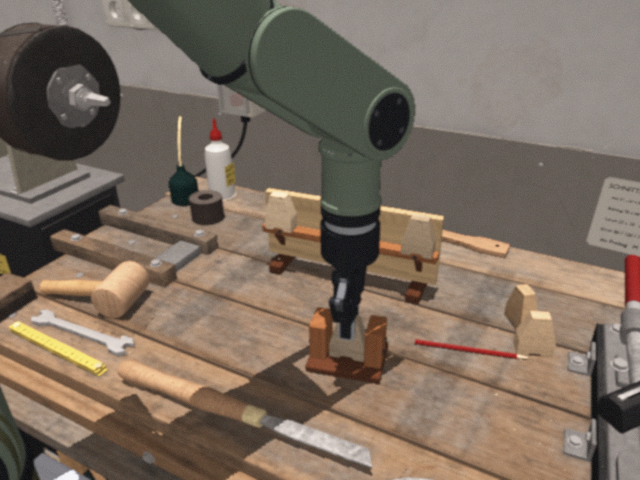

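Width reads 21.1 mm where 27.5 mm was expected. I'll check it in the wrist view before lifting.

```bash
python3 snap.py wrist w3; python3 - <<'E'
from h import *
p=cv2.imread("pics/s3.png");cv2.imwrite("pics/c4.png",cv2.resize(p[250:390,290:400],None,fx=4.2,fy=4.2,interpolation=cv2.INTER_CUBIC))
E
```

```text
t 3.4333 tcp [ 0.4631 -0.0981  0.0168] y [0.972 0.234 0.001] z [ 8.e-04 -3.e-04 -1.e+00] F [-0.2  0.2  4.6] w 0.0206 q [-0.39  0.23  1.94  0.    0.97 -0.63]
```

View pics/w3.png

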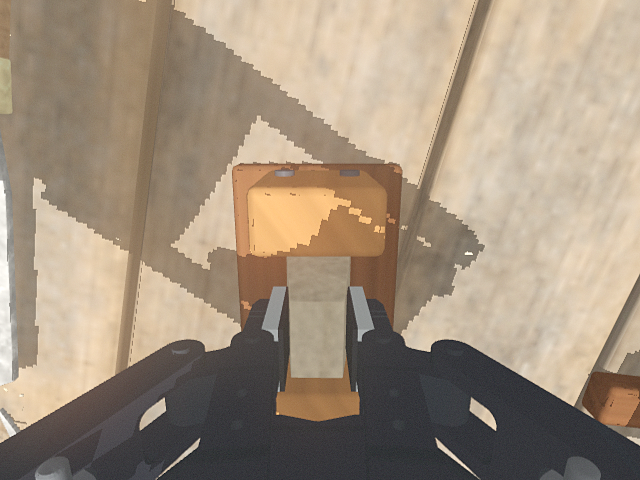

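View pics/c4.png

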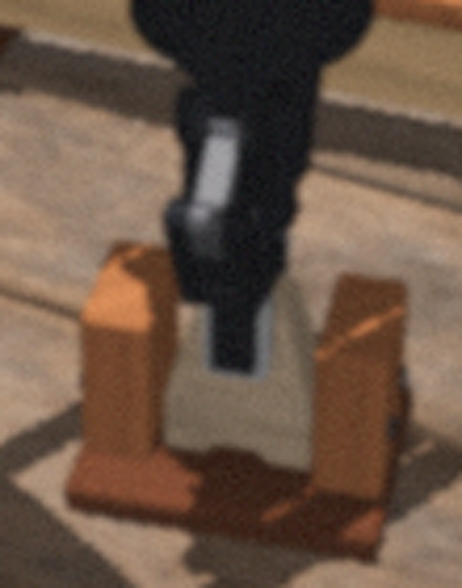

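```bash
python3 - <<'E'
from h import *
from bench import manip
C=Cam(np.load("s3.npz"))
for off in (-.014,-.024):
  for z in (.012,.02,.03,.035,.04,.05):
    print(off,z,np.round(C.proj([.4632+off*.972,-.0978+off*.234,z]),1))
s=manip.get_state();print(s['width'],s['tcp_pos'],[x for x in dir(manip) if x[0]!='_'],manip.pinch_z)
# tip of pad via wrist depth
a=np.load("w3.npz");P=Cam(a).cloud(a['d'])
for uv in [(278,290),(362,290),(272,320),(367,320),(264,332),(318,300),(318,350)]: print(uv,P[uv[1],uv[0]].round(4))
E
```

```text
-0.014 0.012 [345.8 359.9]
-0.014 0.02 [345.9 355.5]
-0.014 0.03 [345.9 350.1]
-0.014 0.035 [346.  347.3]
-0.014 0.04 [346.  344.5]
-0.014 0.05 [346.1 338.9]
-0.024 0.012 [344.3 364.6]
-0.024 0.02 [344.4 360.3]
-0.024 0.03 [344.4 354.8]
-0.024 0.035 [344.5 352. ]
-0.024 0.04 [344.5 349.2]
-0.024 0.05 [344.6 343.6]
0.02103606027676899 [ 0.46314646 -0.09813857  0.01682733] ['PlanningError', 'calibration', 'capture', 'get_state', 'hand_in', 'pinch_z'] 0.0187
(278, 290) [ 0.446  -0.0912  0.0582]
(362, 290) [ 0.4766 -0.0839  0.058 ]
(272, 320) [ 0.4464 -0.0913  0.0816]
(367, 320) [ 0.4755 -0.084   0.082 ]
(264, 332) [ 0.445  -0.0907  0.0908]
(318, 300) [ 0.4598 -0.0848  0.0736]
(318, 350) [ 0.464  -0.1022  0.0751]
```

```bash
python3 - <<'E'
from h import *
for f,tz in (("w1",.1984),("w2",.018),("w3",.0168)):
    a=np.load(f+".npz");C=Cam(a);P=C.cloud(a['d'])
    # gripper cloud: depth in front of camera small
    d=a['d'];m=(d>0)&(d<.21)
    Q=P[m];print(f,'cam z',(-C.R.T@C.t)[2]-tz,m.sum(),'lowest gripper z rel TCP', np.percentile(Q[:,2],[0,.1,1,5])-tz)
    for uv in [(190,303),(445,303),(195,320),(278,290),(362,290)]: print(uv,d[uv[1],uv[0]],P[uv[1],uv[0]].round(4))
E
```

```text
w1 cam z 0.17560200997083195 62842 lowest gripper z rel TCP [0.04456327 0.04728461 0.05212929 0.0645825 ]
(190, 303) 0.13368426 [ 0.4171 -0.1009  0.2516]
(445, 303) 0.13359404 [ 0.503  -0.0815  0.2516]
(195, 320) 0.13474011 [ 0.4198 -0.1066  0.2522]
(278, 290) 0.4064147 [ 0.4425 -0.2028 -0.0021]
(362, 290) 0.4053961 [ 0.5283 -0.1831 -0.0012]
w2 cam z 0.1759096617011893 269122 lowest gripper z rel TCP [-0.03813299 -0.03421765 -0.02494847 -0.01887261]
(190, 303) 0.13456315 [ 0.4166 -0.0955  0.0705]
(445, 303) 0.13470633 [ 0.5028 -0.0747  0.0702]
(195, 320) 0.13546741 [ 0.4195 -0.1011  0.0712]
(278, 290) 0.19588947 [ 0.4449 -0.1092  0.0123]
(362, 290) 0.19565706 [ 0.4862 -0.0992  0.0125]
w3 cam z 0.17582914856755735 271087 lowest gripper z rel TCP [-0.03677383 -0.03313678 -0.02393594 -0.01768382]
(190, 303) 0.20988634 [ 4.008e-01 -1.356e-01  1.000e-04]
(445, 303) 0.20893215 [ 0.5348 -0.1029  0.0009]
(195, 320) 0.21157421 [ 0.4052 -0.1444  0.001 ]
(278, 290) 0.14502144 [ 0.446  -0.0912  0.0582]
(362, 290) 0.14529125 [ 0.4766 -0.0839  0.058 ]
```

```bash
python3 - <<'E'
from h import *
p=cv2.imread("pics/s3.png");cv2.imwrite("pics/c5.png",cv2.resize(p[180:390,270:420],None,fx=2.8,fy=2.8,interpolation=cv2.INTER_CUBIC))
p=cv2.imread("pics/w3.png");cv2.imwrite("pics/c6.png",cv2.resize(p[230:430,220:420],None,fx=3,fy=3,interpolation=cv2.INTER_CUBIC))
E
```

```text
(no output)
```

View pics/c5.png

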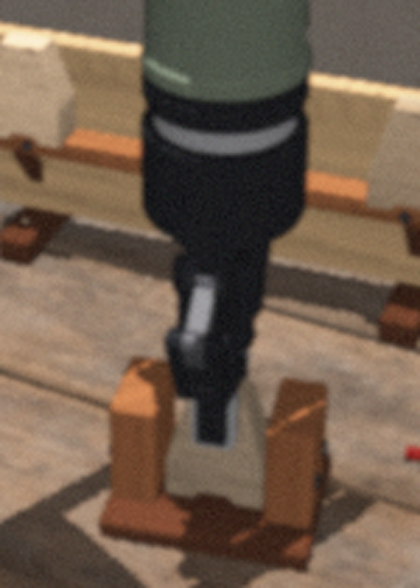

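View pics/c6.png

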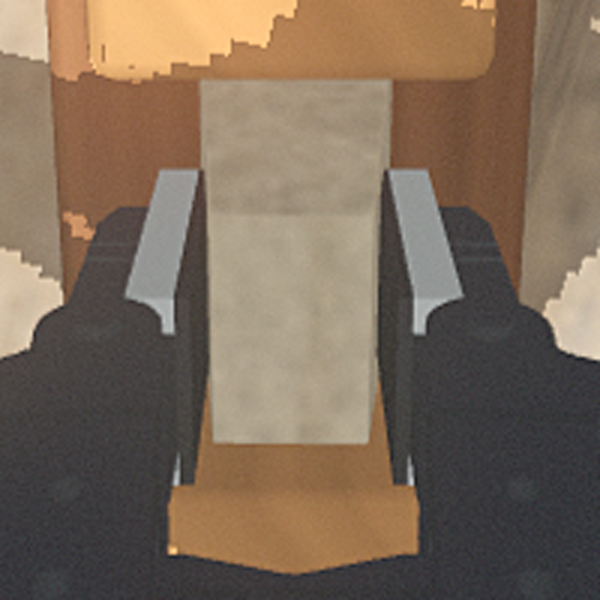

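The pads actually end near z≈0.052, about 35 mm behind the reported TCP. Three things agree on this: the scene-view ray, the wrist depth, and the 21 mm width, which fits the taper. I'll open, go lower with force checks, and grip again on the parallel part.

Request:
apply_moves(
  targets=[
    [1,0,0,0,0,0,0],
    [1,0,0,0,0,0,0],
    [1,0,0,0,0,0,0],
    [1,0,0,0,0,0,0],
    [1,0,0,0,0,0,0],
    [1,0,0,-10,0,0,0],
    [1,0,0,-10,0,0,0],
    [1,0,0,0,0,0,0],
  ],
)

```text
time: 4.15
tcp_pos: [0.4603, -0.097, -0.0062]
eef_rot: [[-0.234, 0.972, -0.005], [0.972, 0.234, 0.002], [0.003, -0.004, -1.0]]
wrist_force: [-0.7, -0.0, 0.2]
width: 0.0856
```

```bash
python3 snap.py wrist w4;python3 snap.py scene s4; python3 - <<'E'
from h import *
p=cv2.imread("pics/s4.png");c5=cv2.resize(p[230:390,290:410],None,fx=3.7,fy=3.7,interpolation=cv2.INTER_CUBIC)
q=cv2.imread("pics/w4.png");c=cv2.resize(q,None,fx=.55,fy=.55)
o=np.zeros((600,800,3),np.uint8);o[:c5.shape[0],:c5.shape[1]]=c5;o[:264,448:800]=c
cv2.imwrite("pics/c7.png",o)
E
```

```text
t 4.15 tcp [ 0.4603 -0.097  -0.0062] y [ 0.972  0.234 -0.004] z [-0.0046  0.0019 -1.    ] F [-0.7 -0.   0.2] w 0.0856 q [-0.39  0.28  1.95  0.    0.92 -0.63]
t 4.2 tcp [ 0.4607 -0.0972 -0.0055] y [ 0.972  0.234 -0.004] z [-0.0041  0.0017 -1.    ] F [-0.2  0.   0. ] w 0.0851 q [-0.39  0.28  1.95 -0.    0.93 -0.63]
```

View pics/c7.png

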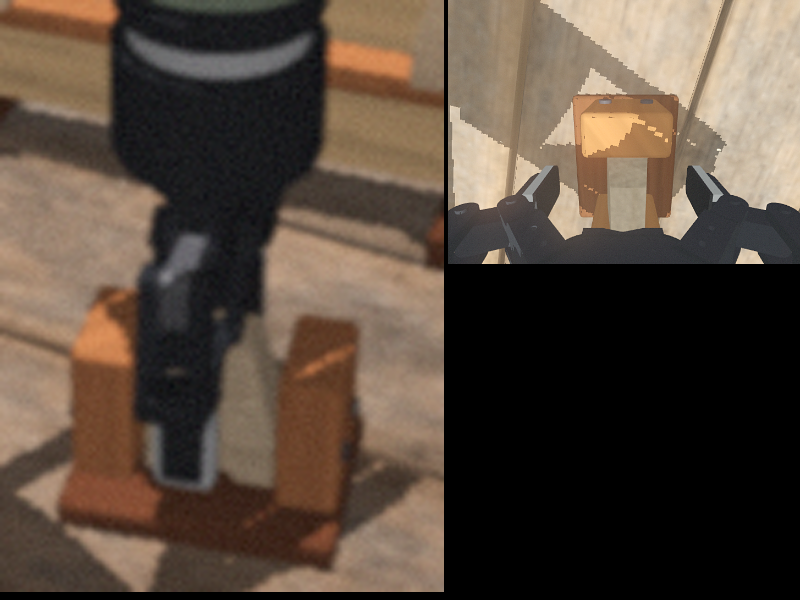

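Request:
apply_moves(
  targets=[
    [1,2,-1,-7,0,0,0],
    [1,0,0,-6,0,0,0],
    [1,0,0,0,0,0,0],
    [0.4,0,0,0,0,0,0],
    [0.4,0,0,0,0,0,0],
    [0.4,0,0,0,0,0,0],
    [0.4,0,0,0,0,0,0],
  ],
)

```text
time: 4.83
tcp_pos: [0.4649, -0.0991, -0.0164]
eef_rot: [[-0.234, 0.972, 0.001], [0.972, 0.234, -0.0], [-0.0, 0.0, -1.0]]
wrist_force: [-0.2, 0.2, -0.4]
width: 0.0391
```

```bash
python3 snap.py wrist w5;python3 snap.py scene s5; python3 - <<'E'
from h import *
p=cv2.imread("pics/s5.png");c5=cv2.resize(p[230:390,290:410],None,fx=3.7,fy=3.7,interpolation=cv2.INTER_CUBIC)
q=cv2.imread("pics/w5.png");c=cv2.resize(q,None,fx=.55,fy=.55)
o=np.zeros((600,800,3),np.uint8);o[:c5.shape[0],:c5.shape[1]]=c5;o[:264,448:800]=c
cv2.imwrite("pics/c8.png",o)
E
```

```text
t 4.8333 tcp [ 0.4649 -0.0991 -0.0164] y [0.972 0.234 0.   ] z [ 6.e-04 -2.e-04 -1.e+00] F [-0.2  0.2 -0.4] w 0.0391 q [-0.39  0.3   1.94  0.    0.9  -0.63]
t 4.8833 tcp [ 0.4649 -0.0991 -0.0163] y [0.972 0.234 0.001] z [ 6.e-04 -3.e-04 -1.e+00] F [-0.2  0.4 -0. ] w 0.0344 q [-0.39  0.3   1.94 -0.    0.9  -0.63]
```

View pics/c8.png

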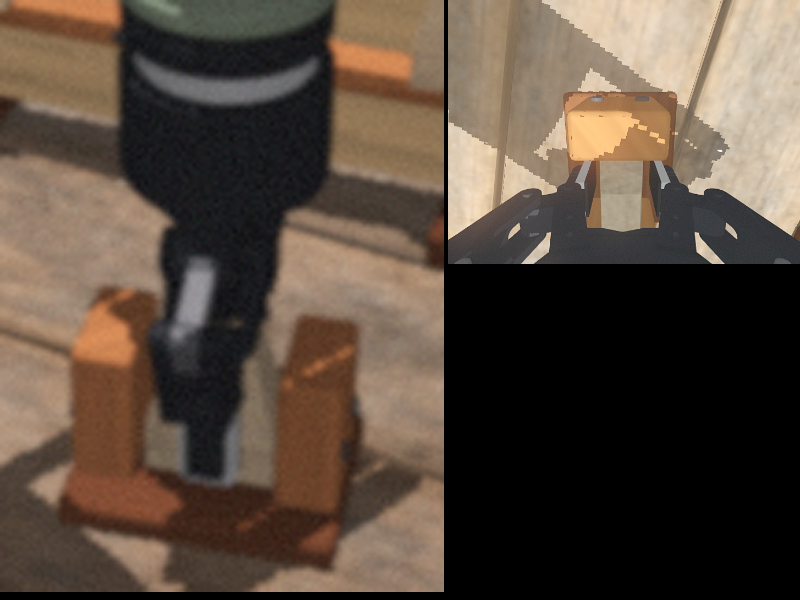

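Finger tip is at about z≈0.018, 6 mm above the foot, on the parallel part. Closing fully.

Request:
apply_moves(
  targets=[
    [0.4,-1.5,0,-2,0,0,0],
    [0,0,0,0,0,0,0],
    [0,0,0,0,0,0,0],
    [0,0,0,0,0,0,0],
    [0,0,0,0,0,0,0],
  ],
)

```text
time: 5.35
tcp_pos: [0.4632, -0.099, -0.0186]
eef_rot: [[-0.234, 0.972, 0.0], [0.972, 0.234, -0.0], [-0.0, 0.0, -1.0]]
wrist_force: [-1.1, 0.2, 1.7]
width: 0.0265
```

```bash
python3 snap.py wrist w6
```

```text
t 5.35 tcp [ 0.4632 -0.099  -0.0186] y [0.972 0.234 0.   ] z [ 0. -0. -1.] F [-1.1  0.2  1.7] w 0.0265 q [-0.39  0.3   1.95 -0.    0.89 -0.63]
```

Request:
apply_moves(
  targets=[
    [0,0,0,4,0,0,0],
    [0,0,0,10,0,0,0],
    [0,0,0,18,0,0,0],
    [0,0,0,22,0,0,0],
    [0,0,0,22,0,0,0],
    [0,0,0,14,0,0,0],
    [0,0,0,0,0,0,0],
  ],
)

```text
time: 5.98
tcp_pos: [0.4664, -0.1002, 0.0756]
eef_rot: [[-0.234, 0.972, 0.008], [0.972, 0.234, -0.003], [-0.005, 0.007, -1.0]]
wrist_force: [0.8, -0.6, -2.0]
width: 0.0262
```

```bash
python3 snap.py wrist w7; python3 snap.py scene s7
```

```text
t 5.9833 tcp [ 0.4664 -0.1002  0.0756] y [0.972 0.234 0.007] z [ 0.0077 -0.0032 -1.    ] F [ 0.8 -0.6 -2. ] w 0.0262 q [-0.39  0.14  1.9   0.    1.1  -0.63]
t 6.0333 tcp [ 0.465  -0.0997  0.0737] y [0.972 0.234 0.004] z [ 0.0048 -0.002  -1.    ] F [-0.2 -0.4 -1.1] w 0.0263 q [-0.39  0.14  1.9   0.    1.09 -0.63]
```

View pics/s7.png

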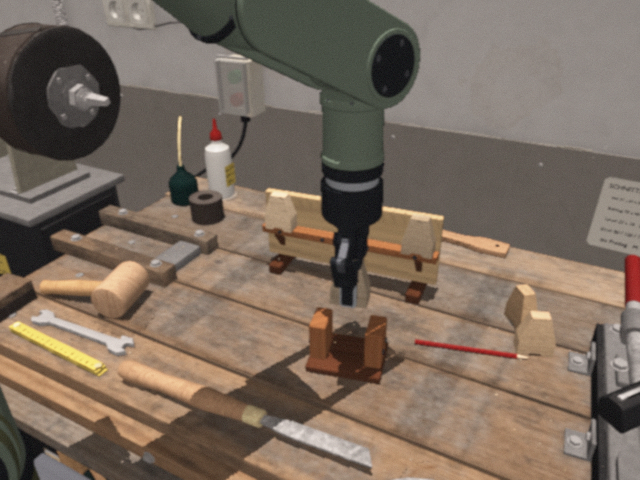

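The block is held and clear of the cradle, with its foot above the stops at about (350,300). I'll carry it to the bare bench at about (0.46, 0.07).

Request:
apply_moves(
  targets=[
    [0,0,15,0,0,0,-0.015],
    [0,0,25,0,0,0,-0.025],
    [0,0,30,0,0,0,-0.025],
    [0,0,35,-10,0,0,-0.025],
    [0,0,35,-20,0,0,-0.02],
    [0,0,20,-20,0,0,-0.014],
    [0,-2,8,-15,0,0,0],
    [0,0,0,-10,0,0,0],
  ],
)

```text
time: 6.75
tcp_pos: [0.4573, 0.071, -0.0069]
eef_rot: [[-0.115, 0.993, -0.007], [0.993, 0.115, 0.001], [0.001, -0.007, -1.0]]
wrist_force: [0.2, 1.0, -1.2]
width: 0.0268
```

Request:
apply_moves(
  targets=[
    [0,0,0,-10,0,0,0],
    [0,0,0,-5,0,0,0],
    [0,0,0,0,0,0,0],
    [0,0,0,0,0,0,0],
  ],
)

```text
time: 7.08
tcp_pos: [0.4615, 0.0681, -0.0186]
eef_rot: [[-0.11, 0.994, 0.0], [0.994, 0.11, -0.0], [-0.0, 0.0, -1.0]]
wrist_force: [-0.1, -1.2, 0.0]
width: 0.0266
```

```bash
python3 snap.py wrist w8; python3 snap.py scene s8
```

```text
t 7.0833 tcp [ 0.4615  0.0681 -0.0186] y [0.994 0.11  0.   ] z [ 1.e-04 -1.e-04 -1.e+00] F [-0.1 -1.2  0. ] w 0.0266 q [-0.04  0.29  1.96 -0.    0.89 -0.15]
t 7.1333 tcp [ 0.4621  0.0682 -0.0181] y [0.994 0.11  0.001] z [ 1.3e-03 -1.0e-04 -1.0e+00] F [-0.1 -0.6  0.7] w 0.0265 q [-0.04  0.29  1.96 -0.    0.89 -0.15]
```

View pics/s8.png

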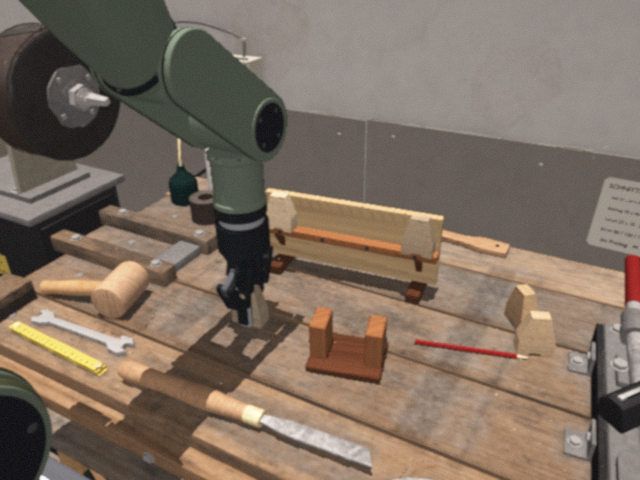

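The block is about 12 mm above the bench, near (255,315). Lowering with force checks.

Request:
apply_moves(
  targets=[
    [0,0,0,-5,0,0,0],
    [0,0,0,-4,0,0,0],
    [0,0,0,-1.5,0,0,0],
    [0,0,0,0,0,0,0],
  ],
)

```text
time: 7.52
tcp_pos: [0.4606, 0.069, -0.0296]
eef_rot: [[-0.112, 0.994, -0.001], [0.994, 0.112, 0.0], [0.0, -0.001, -1.0]]
wrist_force: [0.3, -0.2, -0.1]
width: 0.0262
```

Request:
apply_moves(
  targets=[
    [0,0,0,-1,0,0,0],
    [0,0,0,0,0,0,0],
  ],
)

```text
time: 7.68
tcp_pos: [0.4611, 0.069, -0.0302]
eef_rot: [[-0.112, 0.994, -0.0], [0.994, 0.112, 0.0], [0.0, -0.0, -1.0]]
wrist_force: [-0.5, -0.5, 0.4]
width: 0.0264
```

Request:
apply_moves(
  targets=[
    [0,0,0,-1,0,0,0],
    [0,0,0,0,0,0,0],
  ],
)

```text
time: 7.85
tcp_pos: [0.4613, 0.0691, -0.0306]
eef_rot: [[-0.112, 0.994, -0.0], [0.994, 0.112, -0.0], [-0.0, -0.0, -1.0]]
wrist_force: [-2.0, -0.1, 3.3]
width: 0.0261
```

Contact came at 3 N, at the expected height. Opening.

Request:
apply_moves(
  targets=[
    [1,0,0,0,0,0,0],
    [1,0,0,0,0,0,0],
    [1,0,0,0,0,0,0],
    [1,0,0,0,0,0,0],
    [1,0,0,0,0,0,0],
    [1,0,0,0,0,0,0],
    [1,0,0,0,0,0,0],
  ],
)

```text
time: 8.43
tcp_pos: [0.4612, 0.069, -0.0312]
eef_rot: [[-0.112, 0.994, -0.0], [0.994, 0.112, -0.0], [0.0, -0.0, -1.0]]
wrist_force: [0.5, 0.1, 0.9]
width: 0.0853
```

Request:
apply_moves(
  targets=[
    [1,0,0,20,0,0,0],
    [1,0,0,30,0,0,0],
    [1,0,0,35,0,0,0],
    [1,0,0,35,0,0,0],
    [1,0,0,0,0,0,0.12],
    [1,0,0,0,0,0,0.12],
    [1,0,0,0,0,0,0.12],
    [1,0,0,0,0,0,0.12],
  ],
)

```text
time: 9.1
tcp_pos: [0.4613, 0.069, 0.0893]
eef_rot: [[-0.563, 0.826, 0.001], [0.826, 0.563, -0.0], [-0.0, 0.001, -1.0]]
wrist_force: [0.4, -1.2, -0.3]
width: 0.0854
```

Request:
apply_moves(
  targets=[
    [1,0,0,0,0,0,0.12],
    [1,0,0,0,0,0,0.12],
    [1,0,0,0,0,0,0.12],
    [1,0,0,0,0,0,0.12],
    [1,0,0,0,0,0,0.12],
    [1,0,0,0,0,0,0.12],
    [1,0,0,0,0,0,0.12],
    [1,0,0,0,0,0,0.12],
  ],
)

```text
time: 9.77
tcp_pos: [0.461, 0.069, 0.0887]
eef_rot: [[-1.0, 0.013, -0.0], [0.013, 1.0, -0.0], [0.0, -0.0, -1.0]]
wrist_force: [-0.1, -0.5, -0.3]
width: 0.0853
```

Request:
apply_moves(
  targets=[
    [1,0,0,0,0,0,0.12],
    [1,0,0,0,0,0,0.011],
    [1,0,0,0,0,0,0],
  ],
)

```text
time: 10.02
tcp_pos: [0.461, 0.069, 0.0888]
eef_rot: [[-0.994, -0.11, -0.0], [-0.11, 0.994, -0.0], [0.0, -0.0, -1.0]]
wrist_force: [-0.1, 0.0, -1.3]
width: 0.0853
```

```bash
python3 snap.py wrist w9; python3 snap.py top t9
```

```text
t 10.0167 tcp [0.461  0.069  0.0888] y [-0.11   0.994 -0.   ] z [-2.e-04 -0.e+00 -1.e+00] F [-0.1  0.  -1.3] w 0.0853 q [-0.04  0.1   1.91 -0.    1.13 -1.72]
t 10.0667 tcp [0.4611 0.069  0.0888] y [-0.109  0.994  0.   ] z [-1.e-04  0.e+00 -1.e+00] F [-0.5  0.   0.1] w 0.0852 q [-0.04  0.1   1.91  0.    1.13 -1.72]
```

View pics/w9.png

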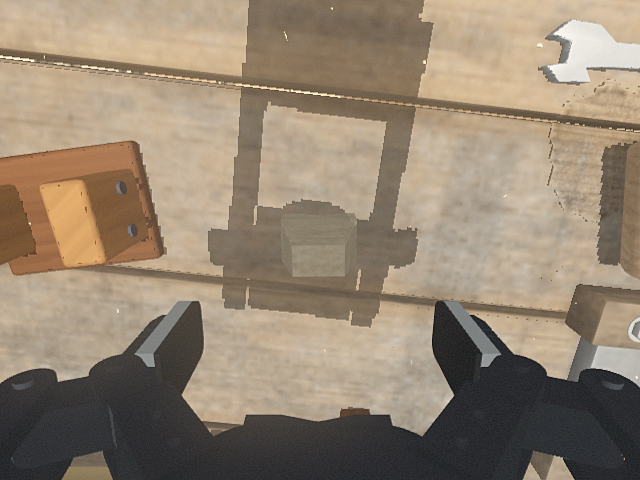

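View pics/t9.png

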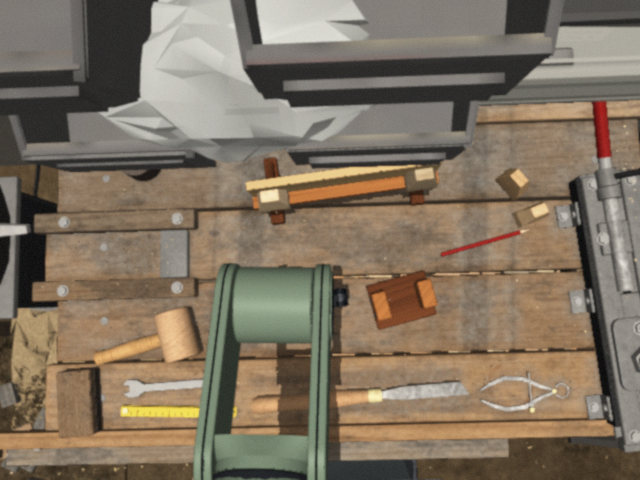

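The block stands upright and free at (319,250) in the wrist view, aligned with the jaws. The cradle is off to the left. Next I'll measure the block, plus the rack in the top view.

```bash
python3 - <<'E'
from h import *
a=np.load("w9.npz");C=Cam(a);p=a['p']
print('pred',C.proj([.4612,.069,.063]), 'cam',-C.R.T@C.t)
for z,(l) in ((.063,.0145),):
  for sx in(-1,1):
    for sy in(-1,1):
      y=.11;X=np.array([.4612+sx*.009*np.cos(y)-sy*l*np.sin(y),.069+sx*.009*np.sin(y)+sy*l*np.cos(y),z]);print(sx,sy,np.round(C.proj(X),1))
c=cv2.resize(p[190:310,250:390,::-1],None,fx=5,fy=5,interpolation=cv2.INTER_CUBIC);cv2.imwrite("pics/c9.png",c)
t=np.load("t9.npz")['p'];c=cv2.resize(t[145:235,235:450,::-1],None,fx=3.7,fy=5,interpolation=cv2.INTER_CUBIC);cv2.imwrite("pics/c10.png",c)
E
```

```text
pred (np.float64(318.01346837668103), np.float64(260.9441708009533)) cam [0.3925787  0.06107355 0.26462179]
-1 -1 [291.3 245.3]
-1 1 [344.7 245.2]
1 -1 [291.9 276.3]
1 1 [344.1 276.3]
```

View pics/c9.png

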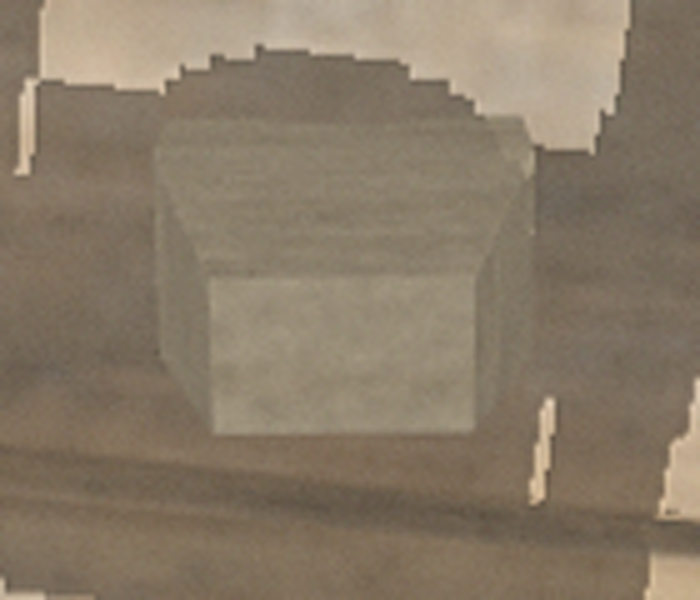

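View pics/c10.png

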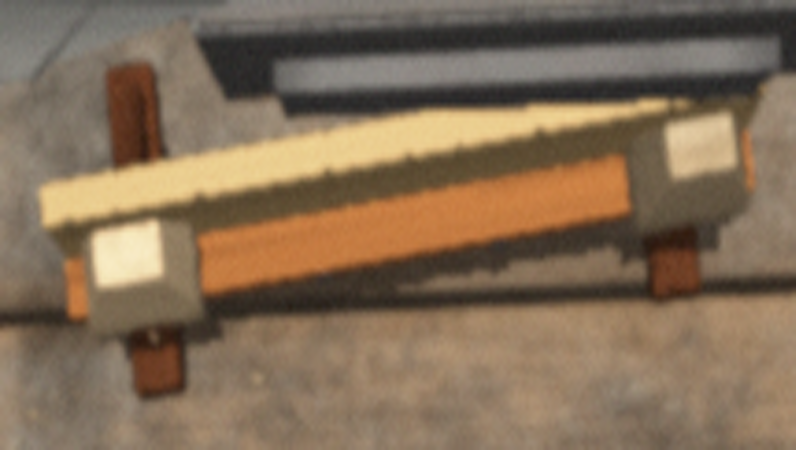

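The wrist corners match the prediction within 1 px, so the block is at (0.461, 0.069) with yaw 0.11. Descending to take it by the narrow ends.

Request:
apply_moves(
  targets=[
    [1,0,0,-25,0,0,0],
    [1,0,0,-35,0,0,0],
    [1,0,0,-30,0,0,0],
    [1,0,0,-18,0,0,0],
    [1,0,0,-9,0,0,0],
    [1,0,0,-3,0,0,0],
    [0.65,0,0,0,0,0,0],
    [0.65,0,0,0,0,0,0],
  ],
)

```text
time: 10.78
tcp_pos: [0.4626, 0.069, -0.03]
eef_rot: [[-0.994, -0.112, 0.002], [-0.112, 0.994, -0.0], [-0.002, -0.0, -1.0]]
wrist_force: [0.2, 0.4, -0.6]
width: 0.0638
```

Request:
apply_moves(
  targets=[
    [0,0,0,0,0,0,0],
    [0,0,0,0,0,0,0],
    [0,0,0,0,0,0,0],
    [0,0,0,0,0,0,0],
    [0,0,0,0,0,0,0],
  ],
)

```text
time: 11.2
tcp_pos: [0.4635, 0.069, -0.0292]
eef_rot: [[-0.994, -0.112, 0.004], [-0.112, 0.994, -0.0], [-0.004, -0.001, -1.0]]
wrist_force: [0.5, -1.1, 7.0]
width: 0.0482
```

```bash
python3 snap.py wrist w10; python3 snap.py scene s10
```

```text
t 11.2 tcp [ 0.4635  0.069  -0.0292] y [-0.112  0.994 -0.001] z [ 4.4e-03 -1.0e-04 -1.0e+00] F [ 0.5 -1.1  7. ] w 0.0482 q [-0.04  0.31  1.96  0.    0.86 -1.72]
t 11.25 tcp [ 0.4635  0.069  -0.0293] y [-0.112  0.994 -0.001] z [ 4.4e-03 -1.0e-04 -1.0e+00] F [-0.1 -0.4  6.7] w 0.0475 q [-0.04  0.31  1.96  0.    0.86 -1.72]
```

View pics/w10.png

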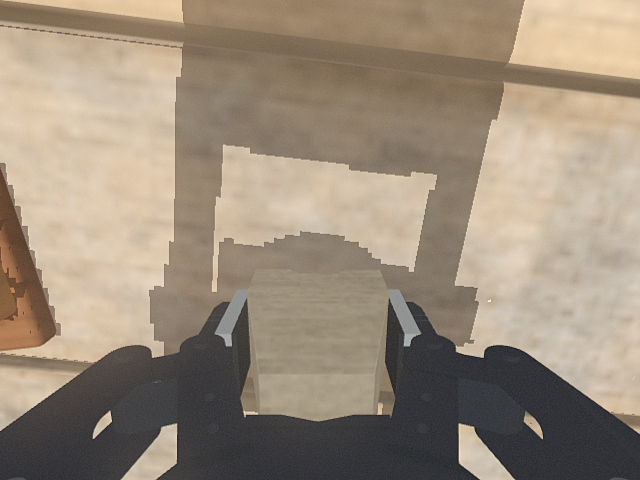

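View pics/s10.png

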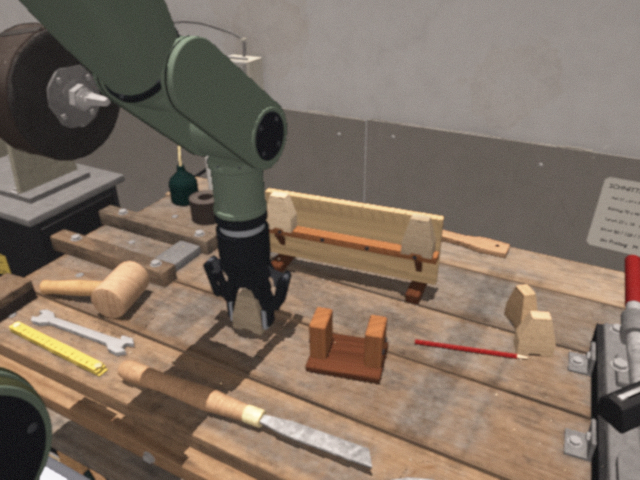

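Grip is at 48 mm with a 7 N upward reaction. I'll check the height of the pad ends.

```bash
python3 - <<'E'
from h import *
a=np.load("w10.npz");P=Cam(a).cloud(a['d'])
for u in (238,242,245,391,394,398):
    print(u,[(v,P[v,u].round(3).tolist()) for v in range(284,302,3)])
for uv in [(318,272),(318,285),(318,330),(318,365),(318,385)]: print(uv,P[uv[1],uv[0]].round(4))
p=cv2.imread("pics/s10.png");cv2.imwrite("pics/c11.png",cv2.resize(p[240:350,190:310],None,fx=5,fy=5,interpolation=cv2.INTER_CUBIC))
C=Cam(np.load("s10.npz"))
y=.112;ex=np.array([np.cos(y),np.sin(y),0]);ey=np.array([-np.sin(y),np.cos(y),0]);o=np.array([.4625,.069,0])
for sy in(-1,1):
  for z in (0,.005,.01,.02): print(sy,z,np.round((np.array(C.proj(o-ex*.011+ey*sy*.0265+[0,0,z]))-[190,240])*5))
print('foot',[np.round((np.array(C.proj(o-ex*.01375+ey*s*.0245))-[190,240])*5) for s in(-1,1)])
E
```

```text
238 [(284, [0.458, 0.036, 0.001]), (287, [0.459, 0.036, 0.0]), (290, [0.456, 0.038, 0.011]), (293, [0.456, 0.038, 0.014]), (296, [0.455, 0.039, 0.017]), (299, [0.455, 0.039, 0.021])]
242 [(284, [0.458, 0.037, 0.0]), (287, [0.459, 0.037, 0.001]), (290, [0.455, 0.039, 0.012]), (293, [0.455, 0.04, 0.015]), (296, [0.456, 0.04, 0.016]), (299, [0.455, 0.041, 0.02])]
245 [(284, [0.458, 0.038, 0.0]), (287, [0.46, 0.038, -0.001]), (290, [0.456, 0.04, 0.011]), (293, [0.455, 0.041, 0.015]), (296, [0.455, 0.041, 0.017]), (299, [0.455, 0.042, 0.019])]
391 [(284, [0.452, 0.097, -0.001]), (287, [0.452, 0.097, 0.001]), (290, [0.449, 0.095, 0.012]), (293, [0.449, 0.094, 0.015]), (296, [0.449, 0.094, 0.017]), (299, [0.449, 0.093, 0.02])]
394 [(284, [0.451, 0.098, 0.0]), (287, [0.452, 0.099, 0.0]), (290, [0.449, 0.096, 0.011]), (293, [0.449, 0.095, 0.014]), (296, [0.449, 0.095, 0.017]), (299, [0.45, 0.095, 0.018])]
398 [(284, [0.451, 0.1, -0.0]), (287, [0.453, 0.101, -0.001]), (290, [0.449, 0.097, 0.012]), (293, [0.449, 0.097, 0.015]), (296, [0.449, 0.096, 0.017]), (299, [0.449, 0.096, 0.019])]
(318, 272) [ 4.495e-01  6.720e-02 -1.000e-04]
(318, 285) [0.4482 0.0671 0.0164]
(318, 330) [0.4502 0.0673 0.0454]
(318, 365) [0.4522 0.0675 0.0597]
(318, 385) [0.4561 0.0679 0.0624]
-1 0 [367. 473.]
-1 0.005 [366. 461.]
-1 0.01 [365. 448.]
-1 0.02 [363. 422.]
1 0 [216. 435.]
1 0.005 [214. 422.]
1 0.01 [213. 409.]
1 0.02 [210. 384.]
foot [array([357., 477.]), array([217., 441.])]
```

View pics/c11.png

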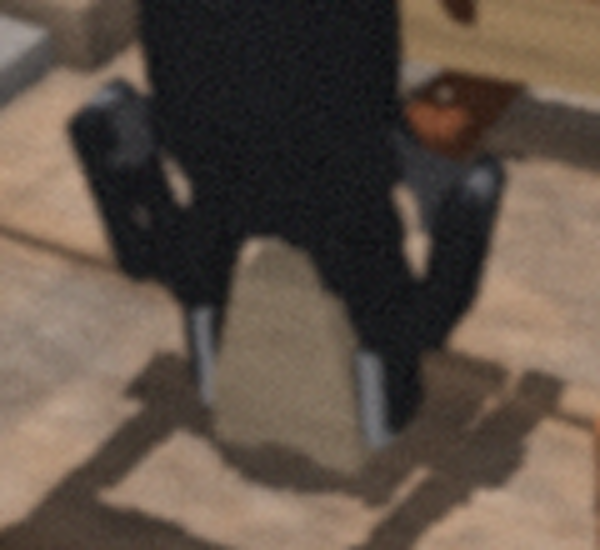

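Pad ends are 10 mm above the foot, gripping the parallel part, so they will also clear the ledge. Now the rack line from the top view: the board's top front edge at z=0.143 and the ledge's front edge at z=0.085.

```bash
python3 - <<'E'
from h import *
t=np.load("top0.npz");C=Cam(t);p=t['p'].astype(np.float32)
g=cv2.GaussianBlur(p,(3,3),0)
V=g.max(2); rb=g[...,0]-g[...,2]
A=[];B=[];D=[]
for u in range(288,398):
    # predicted rows
    v0=190.6+(u-247.2)*(166-190.6)/(421.5-247.2)
    col=V[int(v0)-5:int(v0)+7,u];gr=np.diff(col);i=gr.argmin()
    if 0<i<len(gr)-1:
        k=gr[i-1:i+2];o=.5*(k[0]-k[2])/(k[0]-2*k[1]+k[2]);v=int(v0)-5+i+.5+o
        A.append(C.plane(u,v,.143)[:2])
    # ledge: rb peak band
    band=rb[int(v0)+3:int(v0)+35,u];gr=np.diff(band)
    j=gr.argmin();D.append(C.plane(u,int(v0)+3+j+.5,.085)[:2])
    j2=gr.argmax();B.append(C.plane(u,int(v0)+3+j2+.5,.085)[:2])
for n,q in(('board top front',A),('ledge front',D),('ledge back',B)):
    q=np.array(q,np.float32);vx,vy,x0,y0=cv2.fitLine(q,cv2.DIST_HUBER,0,.001,.001).ravel()
    if vy<0: vx,vy=-vx,-vy
    r=(q-[x0,y0])@np.array([vy,-vx]);print(n,'yaw',-np.arctan2(vx,vy),'x at y=-0.008',x0+vx/vy*(-.008-y0),'rms',np.std(r),len(q))
y=.1096;ex=np.array([np.cos(y),np.sin(y)])
L=np.array([.6286,.1127]);R=np.array([.6551,-.1283]);print('mid',(L+R)/2,'L-R yaw',np.arctan2(-(L-R)[0],(L-R)[1]))
E
```

```text
board top front yaw 0.10902651 x at y=-0.008 0.65643656 rms 0.00026995732 110
ledge front yaw 0.108876534 x at y=-0.008 0.6357904 rms 0.0015664829 110
ledge back yaw 0.10791154 x at y=-0.008 0.65654373 rms 0.0004924054 110
mid [ 0.64185 -0.0078 ] L-R yaw 0.10951852888535846
```

All three rack lines agree: yaw 0.109, board face at x=0.6564 for y=-0.008. The gap middle is (0.642, -0.008), 14.5 mm off the board. Lifting.

Request:
apply_moves(
  targets=[
    [0,0,0,5,0,0,0],
    [0,0,0,10,0,0,0],
    [0,0,0,20,0,0,0],
    [0,0,0,25,0,0,0],
    [0,0,0,25,0,0,0],
    [0,0,0,17,0,0,0],
    [0,0,0,8,0,0,0],
    [0,0,0,0,0,0,0],
  ],
)

```text
time: 11.97
tcp_pos: [0.4631, 0.069, 0.0815]
eef_rot: [[-0.994, -0.112, 0.005], [-0.112, 0.994, -0.0], [-0.005, -0.001, -1.0]]
wrist_force: [0.8, 0.0, -0.8]
width: 0.0475
```

Request:
apply_moves(
  targets=[
    [0,10,-4,0,0,0,0],
    [0,20,-9,0,0,0,0],
    [0,25,-12,0,0,0,0],
    [0,25,-13,0,0,0,0],
    [0,20,-13,0,0,0,0],
    [0,15,-13,0,0,0,0],
    [0,5,-8,0,0,0,0],
    [0,0,-5,0,0,0,0],
  ],
)

```text
time: 12.63
tcp_pos: [0.5813, -0.0092, 0.077]
eef_rot: [[-0.994, -0.111, -0.003], [-0.111, 0.994, 0.0], [0.003, 0.0, -1.0]]
wrist_force: [0.3, 0.7, -0.6]
width: 0.0483
```

Request:
apply_moves(
  targets=[
    [0,0,0,0,0,0,0],
    [0,0,0,0,0,0,0],
  ],
)

```text
time: 12.8
tcp_pos: [0.5795, -0.0076, 0.0777]
eef_rot: [[-0.994, -0.112, -0.003], [-0.112, 0.994, 0.001], [0.003, 0.001, -1.0]]
wrist_force: [-0.1, 1.1, -1.2]
width: 0.0477
```

```bash
python3 snap.py wrist w11; python3 snap.py scene s11; python3 snap.py top t11
```

```text
t 12.8 tcp [ 0.5795 -0.0076  0.0777] y [-0.112  0.994  0.001] z [-3.e-03  9.e-04 -1.e+00] F [-0.1  1.1 -1.2] w 0.0477 q [-0.16  0.34  1.64  0.    1.17 -1.85]
t 12.85 tcp [ 0.5796 -0.0073  0.0781] y [-0.112  0.994  0.001] z [-2.3e-03  7.0e-04 -1.0e+00] F [-0.4  0.2 -1.4] w 0.048 q [-0.16  0.34  1.64  0.    1.17 -1.85]
t 12.9 tcp [ 0.5799 -0.0072  0.0784] y [-0.113  0.994  0.001] z [-1.5e-03  5.0e-04 -1.0e+00] F [ 0.   0.  -0.6] w 0.0479 q [-0.16  0.34  1.64  0.    1.17 -1.85]
```

View pics/w11.png

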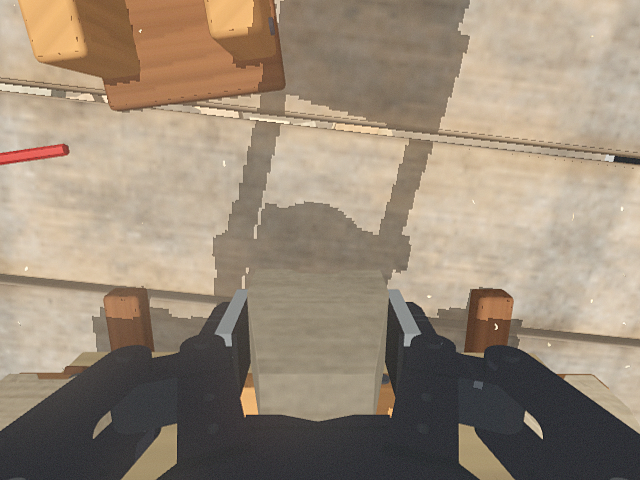

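View pics/s11.png

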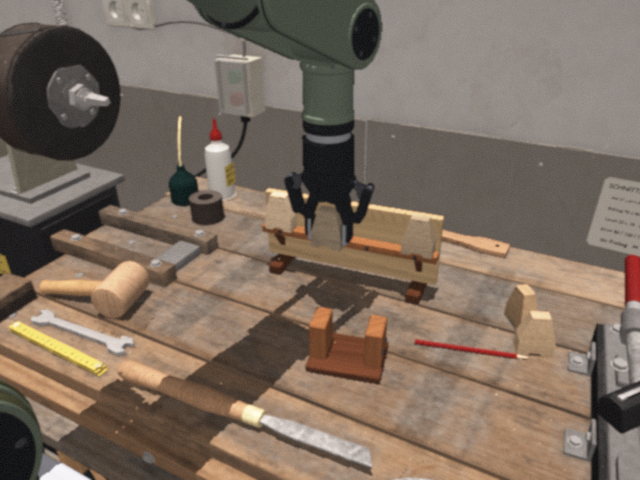

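The block is held upright in front of the rack gap, with the view unchanged apart from the background. I'll get the block's offset in the hand and its tilt.

```bash
python3 - <<'E'
from h import *
y=.1115;ex=np.array([np.cos(y),np.sin(y),0]);ey=np.array([-np.sin(y),np.cos(y),0])
for f,tcp in(("w10",[.4635,.069,-.0292]),("w11",[.5795,-.0076,.0777])):
    a=np.load(f+".npz");C=Cam(a);P=C.cloud(a['d'])-np.array(tcp)
    print(f)
    for r0,r1 in((275,282),(282,290),(290,300),(310,330),(335,355)):
        q=P[r0:r1,290:350].reshape(-1,3);print(r0,r1,'ex',np.median(q@ex).round(4),'z',np.median(q[:,2]).round(4),'ex slope along y',np.polyfit(q@ey,q@ex,1)[0].round(4))
    q=P[383:405,290:350].reshape(-1,3);print('top z',np.median(q[:,2]),'slopes',np.linalg.lstsq(np.c_[q@ex,q@ey,np.ones(len(q))],q[:,2],rcond=None)[0].round(4))
    # foot edge by discontinuity, col 318
    print([(v,P[v,318].round(4).tolist()) for v in range(264,278,2)])
    # ends in y at row 290-300 on block
    g=cv2.cvtColor(a['p'],cv2.COLOR_RGB2GRAY)
E
```

```text
w10
275 282 ex -0.0156 z 0.0393 ex slope along y 0.0066
282 290 ex -0.0156 z 0.0466 ex slope along y 0.0097
290 300 ex -0.0154 z 0.054 ex slope along y 0.006
310 330 ex -0.0137 z 0.0686 ex slope along y 0.007
335 355 ex -0.0124 z 0.0805 ex slope along y 0.0122
top z 0.09216992185039895 slopes [-1.0122 -0.0021  0.0868]
[(264, [-0.0177, -0.0022, 0.0298]), (266, [-0.0166, -0.002, 0.0292]), (268, [-0.016, -0.002, 0.0299]), (270, [-0.015, -0.0019, 0.0295]), (272, [-0.014, -0.0018, 0.0291]), (274, [-0.0156, -0.0019, 0.0354]), (276, [-0.0159, -0.002, 0.0383])]
w11
275 282 ex -0.0154 z 0.0396 ex slope along y 0.0029
282 290 ex -0.0153 z 0.0467 ex slope along y 0.0152
290 300 ex -0.0151 z 0.0541 ex slope along y 0.012
310 330 ex -0.0133 z 0.0688 ex slope along y 0.0069
335 355 ex -0.0118 z 0.0806 ex slope along y 0.0142
top z 0.09213789351416164 slopes [-9.55e-01 -4.00e-04  8.77e-02]
[(264, [0.0197, 0.0023, -0.0776]), (266, [0.0207, 0.0024, -0.0763]), (268, [0.0223, 0.0026, -0.0768]), (270, [0.0241, 0.0028, -0.0776]), (272, [0.0253, 0.0029, -0.0769]), (274, [-0.0151, -0.0019, 0.0349]), (276, [-0.015, -0.0019, 0.0367])]
```

View pics/t11.png

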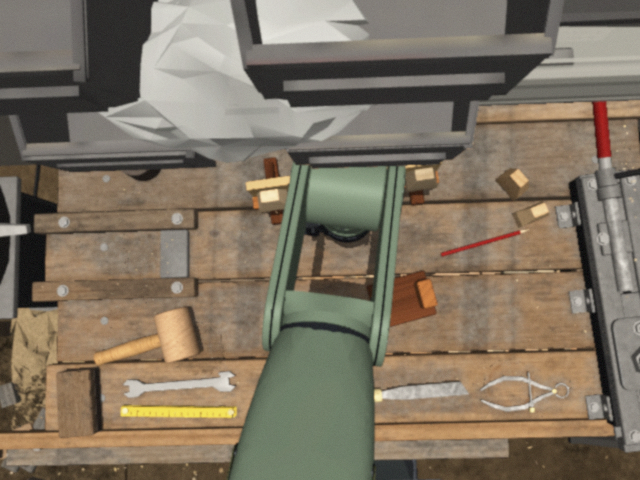

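The block centre is 1.6 mm nearer the robot than the TCP, and the foot is 29.2 mm above the reported TCP. Both the height and the tilt are good. Moving forward over the ledge.

Request:
apply_moves(
  targets=[
    [0,10,0,0,0,0,0],
    [0,15,0,0,0,0,0],
    [0,13,0,0,0,0,0],
    [0,10,0,-3,0,0,-0.003],
    [0,6,0,-4,0,0,0],
    [0,3,0,-3,0,0,0],
    [0,0,0,0,0,0,0],
    [0,0,0,0,0,0,0],
  ],
)

```text
time: 13.62
tcp_pos: [0.6371, -0.0076, 0.0682]
eef_rot: [[-0.994, -0.109, -0.002], [-0.109, 0.994, 0.0], [0.002, 0.0, -1.0]]
wrist_force: [-0.6, 0.0, -0.6]
width: 0.0481
```

```bash
python3 snap.py wrist w12; python3 snap.py scene s12; python3 snap.py top t12; python3 - <<'E'
from h import *
p=cv2.imread("pics/s12.png");cv2.imwrite("pics/c12.png",cv2.resize(p[130:310,250:460],None,fx=3.3,fy=3.3,interpolation=cv2.INTER_CUBIC))
E
```

```text
t 13.6167 tcp [ 0.6371 -0.0076  0.0682] y [-0.109  0.994  0.   ] z [-1.9e-03  2.0e-04 -1.0e+00] F [-0.6  0.  -0.6] w 0.0481 q [-0.15  0.46  1.49 -0.    1.19 -1.83]
t 13.6667 tcp [ 0.6372 -0.0077  0.0685] y [-0.109  0.994  0.   ] z [-1.4e-03  2.0e-04 -1.0e+00] F [-0.5 -0.3 -0.6] w 0.0482 q [-0.15  0.46  1.49 -0.    1.19 -1.83]
t 13.7167 tcp [ 0.6375 -0.0078  0.0688] y [-0.109  0.994  0.   ] z [-8.e-04  1.e-04 -1.e+00] F [ 0.4  0.6 -0.2] w 0.0481 q [-0.15  0.46  1.49 -0.    1.19 -1.83]
```

View pics/c12.png

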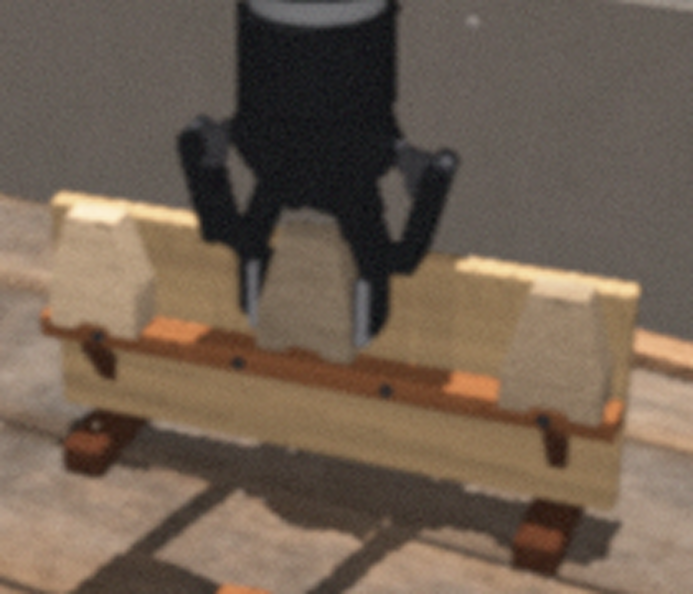

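View pics/w12.png

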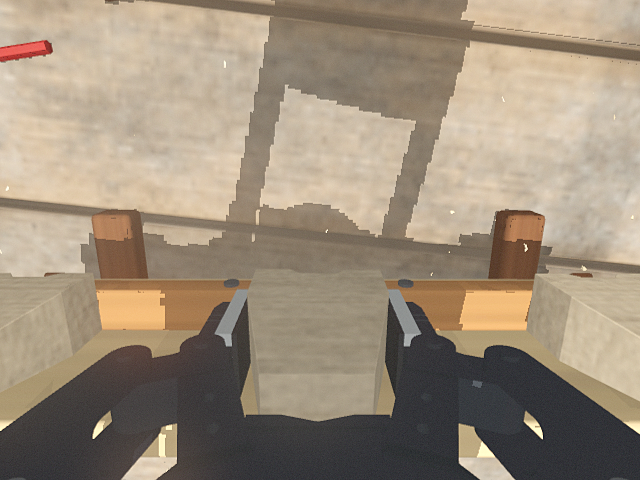

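The wrist view shows the ledge-board corner as a level line near row 331 on both sides of the block, so it is square. The neighbours are far left and right. I'll cast that line onto z=0.085.

```bash
python3 - <<'E'
from h import *
a=np.load("w12.npz");C=Cam(a);p=cv2.GaussianBlur(a['p'],(3,3),0).astype(float);rb=p[...,0]-p[...,2]
tcp=np.array([.6371,-.0076,.0682]);y=.109;ex=np.array([np.cos(y),np.sin(y),0]);ey=np.array([-np.sin(y),np.cos(y),0])
for nm,us in(('left',range(105,200,8)),('right',range(440,535,8))):
    B=[];F=[]
    for u in us:
        g=np.diff(rb[318:345,u]);B.append(318+abs(g).argmax()+.5)
        g=np.diff(rb[270:300,u]);F.append(270+abs(g).argmax()+.5)
    print(nm,'back rows',B,'front rows',F)
    for n,rows in (('back',B),('front',F)):
        q=np.array([C.plane(u,v,.085)-tcp for u,v in zip(us,rows)]);print(n,'ex',(q@ex).round(4))
P=C.cloud(a['d'])-tcp
for r0,r1 in((276,284),(284,292)):
    q=P[r0:r1,290:350].reshape(-1,3);print('near face ex',np.median(q@ex),'z',np.median(q[:,2]))
# board face by depth
for u in (110,150,480,520):
    q=P[340:360,u];print('board depth',u,(q@ex).round(4)[::5],q[::5,2].round(3), 'ledge z',(P[300:325:8,u,2]+tcp[2]).round(4))
E
```

```text
left back rows [np.float64(329.5), np.float64(329.5), np.float64(329.5), np.float64(329.5), np.float64(329.5), np.float64(329.5), np.float64(329.5), np.float64(329.5), np.float64(329.5), np.float64(329.5), np.float64(339.5), np.float64(335.5)] front rows [np.float64(289.5), np.float64(289.5), np.float64(289.5), np.float64(289.5), np.float64(289.5), np.float64(289.5), np.float64(278.5), np.float64(297.5), np.float64(278.5), np.float64(278.5), np.float64(278.5), np.float64(278.5)]
back ex [0.0186 0.0186 0.0186 0.0186 0.0186 0.0186 0.0186 0.0186 0.0186 0.0186
 0.0237 0.0217]
front ex [-0.0011 -0.0011 -0.0011 -0.0011 -0.0011 -0.0011 -0.0063  0.0028 -0.0063
 -0.0063 -0.0063 -0.0063]
right back rows [np.float64(335.5), np.float64(338.5), np.float64(329.5), np.float64(329.5), np.float64(330.5), np.float64(330.5), np.float64(330.5), np.float64(329.5), np.float64(329.5), np.float64(330.5), np.float64(330.5), np.float64(331.5)] front rows [np.float64(279.5), np.float64(279.5), np.float64(279.5), np.float64(279.5), np.float64(279.5), np.float64(279.5), np.float64(289.5), np.float64(289.5), np.float64(289.5), np.float64(280.5), np.float64(289.5), np.float64(290.5)]
back ex [0.0216 0.0232 0.0186 0.0186 0.0191 0.0191 0.0191 0.0186 0.0186 0.0191
 0.0191 0.0196]
front ex [-0.0058 -0.0058 -0.0058 -0.0058 -0.0058 -0.0058 -0.0011 -0.0011 -0.0011
 -0.0054 -0.0011 -0.0006]
near face ex -0.015353359999604979 z 0.04113061501847558
near face ex -0.015334102289399949 z 0.048556320553743836
board depth 110 [ 0.0194  0.019   0.019  -0.0114] [0.025 0.029 0.033 0.085] ledge z [0.0849 0.0863 0.0851 0.0847]
board depth 150 [ 0.0188  0.0196 -0.0119 -0.0123] [0.026 0.028 0.084 0.087] ledge z [0.0846 0.0856 0.0851 0.0865]
board depth 480 [0.0193 0.0193 0.019  0.0195] [0.025 0.029 0.033 0.036] ledge z [0.086  0.0855 0.085  0.0853]
board depth 520 [ 0.0198  0.0195 -0.0121 -0.0131] [0.024 0.029 0.084 0.088] ledge z [0.0856 0.0856 0.2441 0.0856]
```

Board is 19.0 mm ahead of the TCP, by both the colour edge and depth, so the block centre is at ledge x≈-20.5. Going 5 mm further in, then down about 10 mm.

Request:
apply_moves(
  targets=[
    [0,3,0.3,-2,0,0,0],
    [0,2,0.2,-3,0,0,0],
    [0,0,0,-3,0,0,0],
    [0,0,0,-2,0,0,0],
    [0,0,0,0,0,0,0],
    [0,0,0,0,0,0,0],
  ],
)

```text
time: 14.27
tcp_pos: [0.643, -0.0074, 0.0585]
eef_rot: [[-0.994, -0.109, -0.0], [-0.109, 0.994, 0.0], [0.0, 0.0, -1.0]]
wrist_force: [-0.3, -0.6, 0.2]
width: 0.0483
```

```bash
python3 snap.py wrist w13; python3 - <<'E'
from h import *
from bench import manip
a=np.load("w13.npz");C=Cam(a);tcp=manip.get_state()['tcp_pos'];print(tcp)
y=.109;ex=np.array([np.cos(y),np.sin(y),0]);P=C.cloud(a['d'])-tcp
p=cv2.GaussianBlur(a['p'],(3,3),0).astype(float);rb=p[...,0]-p[...,2]
for u in (110,130,150,470,490,510):
    g=np.diff(rb[315:360,u]);v=315+abs(g).argmax()+.5;print(u,v,((C.plane(u,v,.085)-tcp)@ex).round(4))
for r0,r1 in((276,284),(284,292)):
    q=P[r0:r1,290:350].reshape(-1,3);print('near face ex',np.median(q@ex))
E
```

```text
t 14.2667 tcp [ 0.643  -0.0074  0.0585] y [-0.109  0.994  0.   ] z [-4.e-04  1.e-04 -1.e+00] F [-0.3 -0.6  0.2] w 0.0483 q [-0.15  0.48  1.48  0.    1.18 -1.83]
[ 0.6431101  -0.00747966  0.05869367]
110 328.5 0.0127
130 328.5 0.0127
150 328.5 0.0127
470 355.5 0.0259
490 345.5 0.0209
510 346.5 0.0214
near face ex -0.015481883805355503
near face ex -0.015428866243956738
```

Request:
apply_moves(
  targets=[
    [0,0,0,-2,0,0,0],
    [0,0,0,0,0,0,0],
  ],
)

```text
time: 14.48
tcp_pos: [0.643, -0.0075, 0.0566]
eef_rot: [[-0.994, -0.109, -0.0], [-0.109, 0.994, 0.0], [0.0, 0.0, -1.0]]
wrist_force: [0.1, 0.0, -0.7]
width: 0.0478
```

Request:
apply_moves(
  targets=[
    [0,0,0,-1,0,0,0],
    [0,0,0,0,0,0,0],
    [0,0,0,0,0,0,0],
  ],
)

```text
time: 14.73
tcp_pos: [0.6431, -0.0075, 0.0559]
eef_rot: [[-0.994, -0.109, -0.0], [-0.109, 0.994, -0.0], [0.0, -0.0, -1.0]]
wrist_force: [-1.5, -0.3, 0.2]
width: 0.0479
```

Request:
apply_moves(
  targets=[
    [0,0,0,-0.8,0,0,0],
    [0,0,0,0,0,0,0],
    [0,0,0,0,0,0,0],
  ],
)

```text
time: 14.98
tcp_pos: [0.6431, -0.0075, 0.0559]
eef_rot: [[-0.994, -0.109, -0.0], [-0.109, 0.994, -0.0], [0.0, -0.0, -1.0]]
wrist_force: [-4.2, 0.5, 4.2]
width: 0.0479
```

```bash
python3 snap.py scene s14; python3 - <<'E'
from h import *
p=cv2.imread("pics/s14.png");cv2.imwrite("pics/c14.png",cv2.resize(p[170:280,250:450],None,fx=4,fy=4,interpolation=cv2.INTER_CUBIC))
E
```

```text
t 14.9833 tcp [ 0.6431 -0.0075  0.0559] y [-0.109  0.994 -0.   ] z [-1.e-04 -1.e-04 -1.e+00] F [-4.2  0.5  4.2] w 0.0479 q [-0.15  0.49  1.48 -0.    1.17 -1.83]
```

View pics/c14.png

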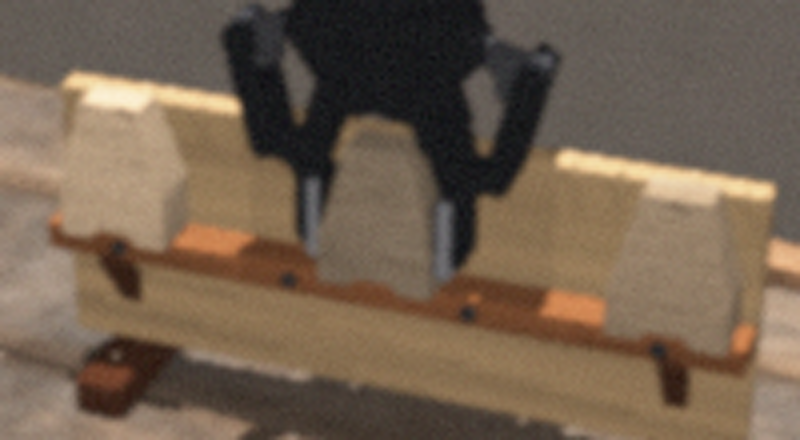

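Contact at the expected height, with 4 N down and the block against the ledge and board. Releasing.

Request:
apply_moves(
  targets=[
    [1,0,0,0,0,0,0],
    [1,0,0,0,0,0,0],
    [1,0,0,0,0,0,0],
    [1,0,0,0,0,0,0],
    [1,0,0,0,0,0,0],
    [1,0,0,0,0,0,0],
  ],
)

```text
time: 15.53
tcp_pos: [0.6437, -0.0075, 0.0552]
eef_rot: [[-0.994, -0.109, 0.001], [-0.109, 0.994, -0.0], [-0.001, -0.0, -1.0]]
wrist_force: [0.2, -0.5, 0.4]
width: 0.0856
```

```bash
python3 snap.py wrist w15
```

```text
t 15.5333 tcp [ 0.6437 -0.0075  0.0552] y [-0.109  0.994 -0.   ] z [ 1.e-03 -2.e-04 -1.e+00] F [ 0.2 -0.5  0.4] w 0.0856 q [-0.15  0.49  1.48 -0.    1.17 -1.83]
```

View pics/w15.png

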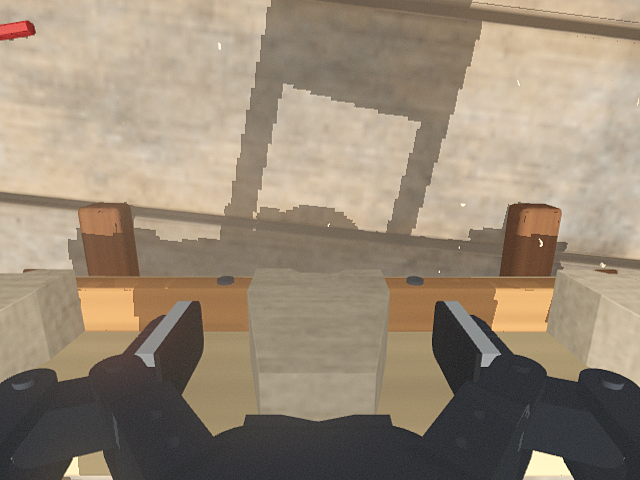

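The block at (319,340) stands free between the open fingers on the ledge, square to the board. Raising straight up, then backing away.

Request:
apply_moves(
  targets=[
    [1,0,0,10,0,0,0],
    [1,0,0,20,0,0,0],
    [1,0,0,30,0,0,0],
    [1,0,0,35,0,0,0],
    [1,0,0,25,0,0,0],
    [1,-25,0,10,0,0,0],
    [1,-35,0,0,0,0,0],
    [1,-40,0,0,0,0,0],
  ],
)

```text
time: 16.25
tcp_pos: [0.5445, -0.0079, 0.1878]
eef_rot: [[-0.994, -0.109, 0.006], [-0.109, 0.994, -0.001], [-0.006, -0.002, -1.0]]
wrist_force: [-1.2, 0.1, 0.4]
width: 0.0854
```

Request:
apply_moves(
  targets=[
    [1,-40,0,0,0,0,0],
    [1,-40,15,0,0,0,0],
    [1,-30,20,0,0,0,0],
    [1,-10,20,0,0,0,0],
    [1,0,0,0,0,0,0],
    [1,0,0,0,0,0,0],
  ],
)

```text
time: 16.75
tcp_pos: [0.4243, 0.0476, 0.1863]
eef_rot: [[-0.994, -0.111, 0.003], [-0.111, 0.994, -0.001], [-0.003, -0.001, -1.0]]
wrist_force: [0.1, 0.3, 0.4]
width: 0.0855
```

```bash
python3 snap.py scene s16; python3 snap.py top t16; python3 - <<'E'
from h import *
C=Cam(np.load("t16.npz"))
for f in("top0","t16"):
    p=np.load(f+".npz")['p'];hsv=cv2.cvtColor(p,cv2.COLOR_RGB2HSV).astype(int)
    b=((hsv[...,2]>170)&(hsv[...,1]<110)).astype(np.uint8)
    for n,(x0,y0,x1,y1) in dict(L=(255,187,285,210),R=(412,165,440,183)).items():
        m=cv2.moments(b[y0:y1,x0:x1],True);print(f,n,C.plane(m['m10']/m['m00']+x0,m['m01']/m['m00']+y0,.148).round(4))
print('exp block top px',C.proj([.6417,-.0077,.148]))
s=cv2.imread("pics/s16.png");t=cv2.imread("pics/t16.png")
o=np.zeros((600,800,3),np.uint8);o[:300]=cv2.resize(s[175:280,250:450],(800,300),interpolation=cv2.INTER_CUBIC);o[300:]=cv2.resize(t[150:230,240:450],(800,300),interpolation=cv2.INTER_CUBIC);cv2.imwrite("pics/c16.png",o)
E
```

```text
t 16.75 tcp [0.4243 0.0476 0.1863] y [-0.111  0.994 -0.001] z [ 2.9e-03 -6.0e-04 -1.0e+00] F [0.1 0.3 0.4] w 0.0855 q [-0.09 -0.11  1.9  -0.    1.35 -1.77]
t 16.8 tcp [0.4251 0.047  0.1862] y [-0.11   0.994 -0.001] z [ 2.8e-03 -8.0e-04 -1.0e+00] F [-0.2  0.3 -0.4] w 0.0854 q [-0.09 -0.11  1.9  -0.    1.35 -1.77]
top0 L [0.6291 0.1132 0.148 ]
top0 R [ 0.6551 -0.1282  0.148 ]
t16 L [0.629  0.1134 0.148 ]
t16 R [ 0.6553 -0.128   0.148 ]
exp block top px (np.float64(346.3890117669505), np.float64(184.66024141581173))
```

View pics/c16.png

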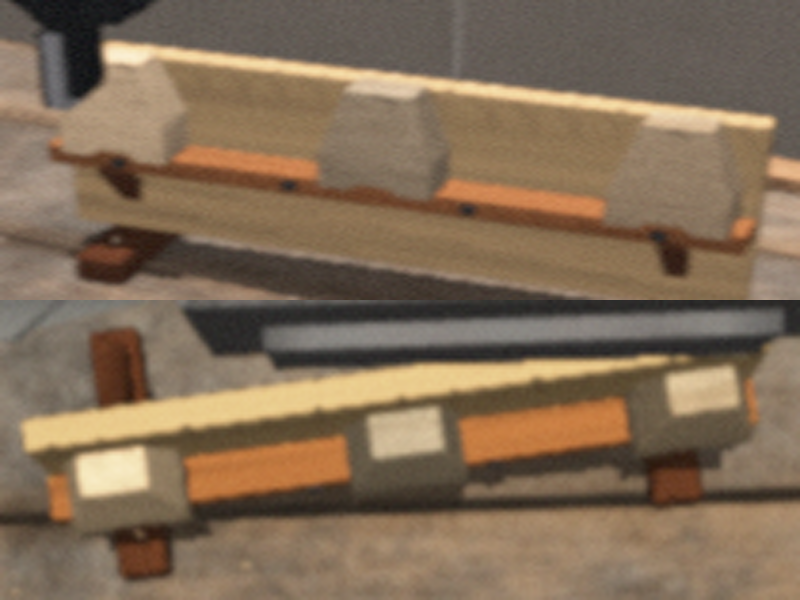

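All three blocks stand on the ledge, with the new one in the middle at (407,433) in the lower crop. The neighbours moved less than 0.3 mm. One last measurement of the placed block.

```bash
python3 - <<'E'
from h import *
a=np.load("t16.npz");C=Cam(a);hsv=cv2.cvtColor(a['p'],cv2.COLOR_RGB2HSV).astype(int)
b=((hsv[...,2]>160)&(hsv[...,1]<100)).astype(np.uint8)[179:194,334:362]*255
cs,_=cv2.findContours(b,cv2.RETR_EXTERNAL,cv2.CHAIN_APPROX_NONE);c=max(cs,key=cv2.contourArea)
m=cv2.moments(c);q=C.plane(m['m10']/m['m00']+334,m['m01']/m['m00']+179,.148)
w=np.array([C.plane(u+334,v+179,.148)[:2]*1000 for u,v in c[:,0].astype(float)],np.float32);print(q,cv2.minAreaRect(w))
y=.109;f=np.array([.6564,-.008]);d=q[:2]-f;print('ledge x',d@[np.cos(y),np.sin(y)])
L=np.array([.629,.1134]);R=np.array([.6553,-.128]);e=[-np.sin(y),np.cos(y)];print('gaps',(L-q[:2])@e,(q[:2]-R)@e)
P=C.cloud(a['d'])[183:188,342:351].reshape(-1,3);print('top z',np.median(P[:,2]))
E
```

```text
[ 0.64119405 -0.00695993  0.148     ] ((641.1768798828125, -6.889276504516602), (17.96432876586914, 28.82874870300293), 5.306990623474121)
ledge x -0.015002563792365186
gaps 0.12097216325520871 0.12185624612586597
top z 0.14867191162863658
```

Ledge x = -15.0 mm, the gaps are 121 and 122 mm, the yaw matches the rack within 1°, and the top is at 148.7 mm. Handing in.

```bash
python3 -c "
from bench import manip
print(manip.hand_in())"
```

```text
the job is handed in; nothing more can be done
None
```

The block now stands released on the ledge, in the gap between the two drying blocks, and the job is handed in; no verdict came back. I lifted it from the cradle by its thickness, stood it on the bare bench, let go, and retook it by its narrow ends. I then set it on the ledge against the board. The robot's clock read about 17 s.

**Last checks, from the top camera:**

| Check | Measured | Allowed |
|---|---|---|
| Centre in the ledge frame (x) | -15.0 mm | -19.5 to -11 mm |
| Angle to the board | within 1° | 8.6° (0.15 rad) |
| Top of block above bench | 148.7 mm | about 148 mm expected |
| Distance to the neighbours' centres | 121 and 122 mm | at least 53 mm |
| Shift of the two neighbours | under 0.3 mm | 15 mm |

The arm stood clear of everything before hand-in.

**What disagreed:**
- **TCP offset:** The fingers end about 35–40 mm behind the reported TCP, not at it. My first grip therefore closed on the taper, at 21 mm instead of 27.5 mm. I saw this before lifting, opened, went lower and gripped the parallel part.
- **Board line in the last wrist picture:** With the block over the ledge, the board's corner line was readable only to the left of the block. Readings on the right were spoiled by shadow, so I used the left ones.

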